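# Find the high spot of a cart wheel with a plunger gauge

## Task

Gently push the sprung plunger gauge in by its upright wooden handle until its arm is fully home on the stop, so that its roller bears on the tyre of the cart wheel. Then turn the wheel by its knob through a whole turn to feel out the highest spot of the tyre (there is also a lower swelling), and leave the wheel at rest with the highest spot under the roller and the gauge still home. Leave the other things on the bench alone.

Things in the scene. Friction and masses are not known exactly. Their poses are not given: they have to be found in the camera images.
- stand: Fixed plywood board 300 x 380 x 12 mm (x -150 to 150, y -130 to 250) carrying wheel and gauge. Origin: on the wheel's axle line at bench height; z up. The gauge sits on its +y side. The stand may be turned by up to 0.2 rad.
- wheel: Cart wheel lying flat on a vertical spindle, turning endlessly either way. Origin at the stand's origin; x axis points away from the knob. Black tyre 200 mm across, 40 to 80 mm above the bench, with two smooth swellings somewhere round it: the highest spot, 6 mm proud and 55 degrees wide, and a lower one, 2 mm proud and 35 degrees wide, over 60 degrees away. Grey hub top at 86 mm, axle nut to 102 mm.
- axle (a point): Point on the wheel's axle line, 111 mm above the bench; fixed. The bearing drags with about 0.12 N m (2 N at the knob). With the gauge home, climbing a swelling makes the knob 1 to 2.5 N harder to push; past the top it is driven ahead by as much. Let go near a top the wheel stays; on a steep flank it may run down.
- knob_mid (a point): Middle of the wheel's black spinner knob: upright cylinder 18 mm across, 92 to 130 mm above the bench, axis 60 mm from the axle, this point 111 mm above the bench. It spins freely on its pin, so it can be held firmly and carried round the axle without turning the gripper.
- gauge: Swing arm of the gauge. Origin at its pivot (stand x 90, y 175 mm, bench height). Bar 22 mm wide along its own -x, 49 to 71 mm high. Home when its x axis is parallel to the stand's, where a stop ends the swing. It starts 0.28 to 0.4 rad swung out (handle away from the wheel), swings in counter-clockwise seen from above, and stays put by friction, 1.3 N m (9 N at the handle, up to 13 N as the roller bears).
- scale (a point): Zero mark on the gauge's small white scale behind its bar, 54 mm above the bench, 90 mm from the pivot along the gauge's -x and 22 mm along its +y. The sprung plunger runs across the bar here, under a round steel spring housing 56 mm across (top 91 mm above the bench); its black tail end moves out along the scale (marks 4 mm apart) by as much as the roller is pressed in.
- contact_point (a point): Point fixed to the stand (x 0, y 100 mm, 60 mm high) where, with the gauge home, the free-running roller (16 mm across) at the plunger's tip meets the plain round tyre. The plunger is then pressed in 3 mm, 5 mm on the lower swelling, 9 mm on the highest spot; 1.3 N per mm (3.9, 6.5 and 11.7 N).
- handle (a point): Point on the axis of the gauge's upright wooden handle, a cylinder 16 mm across, 71 to 145 mm above the bench, 150 mm from the pivot along the gauge's -x; the point is 125 mm above the bench. At home it is at stand x -60, y 175 mm. Push it from its outer side, and never load it with more than 35 N, a pinch included.

How it is judged:
By the outcome, as a careful person would: the job done as asked, in the order asked, and still so for the second after the job is handed in, with the robot touching nothing.
It also fails if it takes over 72 s, if anything falls off the work surface, if the arm or the gripper's body presses on something with over 40 N, if the wrist force passes 120 N, or if a joint passes its speed limit or range.

## Robot

A 6-joint arm with a two-finger parallel gripper is mounted at the origin on the work surface. World frame = base frame: x ahead of the robot, y to its left, z up, the work surface at z = 0. Lengths are in m, angles in degrees, forces in N, time in s.
With the tool pointing down it reaches from about 0.275 to 0.725 m from the base axis. Payload 5.6 kg.
Tool frame: the origin (TCP) lies on the centre line of the jaws, within the pads' length; the fingertips stand 17 mm ahead of it and the grasp point (between the pads) lies 2 mm behind it; z points along the fingers, y is the direction in which the jaws open and shut (so a half turn about z gives the same grasp; the last joint's range is limited). The gripper opens to 85 mm and grips with 20 to 120 N. Pads are 22 mm wide; open, the fingers measure 114 mm over their backs; the gripper's body (76 mm by 85 mm) begins 54 mm behind the grasp point. The pads swing forward as they close: fully open they stand 13 mm farther back than shut.
Start: joints at [79.79, 14.616, 6.199, 0, -81.583, -16.306], TCP at [0.246, 0.492, 0.248] pointing down, gripper open.
Joint ranges: [-168.99, 168.99], [-69.2, 112.95], [-62.41, 85.93], [-164.36, 98.24], [-168.68, -3.75], [-174.98, 174.98]. Speed limits (degrees/s): [147.25, 147.25, 180, 180, 180, 180].

## Interface

Orientations are given as a 3x3 rotation matrix whose columns are the frame's x, y, z axes.
In Python, from bench import arm gives the robot as it stands.
- The arm moves only by the tool send_rows, never from a script. Its argument "plan" is a list of rows, each an object with "turn": the turn, a rotation vector about the tool's x, y, z in degrees, a list of three; "translation": the shift along the tool's x, y, z in mm, a list of three; "grip": the finger opening in mm, from 0 to 85.4. In form: [{"turn": [ax, ay, az], "translation": [x, y, z], "grip": grip}, ...]. A call has exactly 10 rows; each row is the pose to reach, as a shift and turn from the pose measured when the call began, along the tool's axes at that moment; what a row does not reach only later rows make up. A row lasts 1/8 s, in which the tool goes at most 62.5 mm and 10.7 degrees, less where a joint would pass 70% of its speed; a pose out of reach is approached as far as the arm can. A call with a gripper value outside its range is refused whole. The fingers move at their own pace and stop on an object; the grip force is fixed at half the most. Time passes only in rows, so rows that repeat a pose let the fingers close, or fill a call up. It gives the time, the measured TCP pose, the force and the opening at its end, in the units of the state.
- arm.observe(): the state, without advancing time (a new reading comes with each control period).
- arm.get_image(name): name is "scene" or "top" or "wrist"; returns the picture (480x640x3 uint8, blue, green, red); there is no depth.
- arm.get_calibration(name): a dict with "vertical_fov" (degrees; the focal length in pixels is half the picture's height over the tangent of half this angle, whatever the lens; pixels are square), "cx", "cy" (the principal point, pixels), "eye" and "attitude" of the camera in the world. Camera axes: x right, y down, z forward; pixel columns grow to the right and rows downward; lengths in m; the calibration is good to about 2 mm. The wrist camera is an equidistant fisheye: a pixel r from the principal point sees the ray r / f radians off the axis. A picture is of the moment at which its call begins: read the wrist's pose just before it. get_calibration takes no time and is no camera call; for the wrist camera it gives the pose at the moment of the call.
- arm.job_done(): hands the job in, once; it reports no verdict.
Trained networks look in the newest picture that a camera, given by its name, has taken for a name from the list of things; names that differ only in an ending like _2 or _b are one class to them, and where a whole thing is asked for, a point or a joint stands for the part that bears it (a point fixed in the world has none). Each returns a list of dicts, best first, with "conf" (0 to 1); they miss things now and then, are a little off and sometimes report something else, mostly with a low value. They report only what shows in the picture. A call takes as long as a camera call.
- arm.silhouettes(target, camera): "mask" (480x640 bool, what is visible of it).
- arm.tip_of(target, camera): "at" ([x, y, z] in m, in the coordinates of the camera as it stood for that picture, good to about 4 mm: a listed point, or the origin of a listed thing).
The state is a dict: "time": time; "joints": joint angles; "qvel": joint speeds; "tau": joint torques, N m; "tool_pos": TCP position; "tcp_rot": TCP orientation; "wrist_force": force on the tool from outside, world axes, zero at the start; "torque": the same for the moment, N m; "grip_width": opening from 0.0 (shut) to 1.0 (fully open).
Only numpy, scipy, OpenCV 4.12 (cv2) and the standard library are available. Lean on these libraries where they do the work, as an engineer would, in place of code of your own. Each camera call takes 0.05 s, during which the arm holds its last target. There are 200 camera calls.

## Working session

There is one attempt and no reset: what is moved stays moved. The work goes in short steps, Python scripts to look and compute and a tool call to move; the robot and the scene stay as the last step left them, time stands still between calls to the robot, and variables do not carry over. Pictures are saved under pics/ and viewed, about 8 in all and at most 12, crops included, and the job is handed in when it is done.

Besides the shell and the picture viewer there is one more tool, called after "Emit:" as name([rows], argument=value, ...), one row to a line, values as JSON. send_rows: Moves the arm, as the interface text tells. Its arguments: {"type":"object","properties":{"plan":{"type":"array","items":{"type":"object","properties":{"turn":{"type":"array","items":{"type":"number"}},"translation":{"type":"array","items":{"type":"number"}},"grip":{"type":"number"}}}}},"required":["plan"]}

```bash
mkdir -p pics; cat > h.py <<'E'
import numpy as np, cv2
from bench import arm
def world(cam,p):
    c=arm.get_calibration(cam); return np.array(c["eye"])+np.array(c["attitude"])@np.array(p)
def find(t,cam):
    r=arm.tip_of(t,cam)
    return [(round(d["conf"],2),np.round(world(cam,d["at"]),4)) for d in r[:2]]
def totool(pw):
    s=arm.observe(); return np.round(np.array(s["tcp_rot"]).T@(np.array(pw)-np.array(s["tool_pos"]))*1000,1)
E
python3 - <<'E'
from h import *
s=arm.observe(); print(s)
for cam in ["top","scene"]:
    im=arm.get_image(cam); cv2.imwrite(f"pics/{cam}0.png",im)
    for t in ["stand","wheel","axle","knob_mid","gauge","handle","scale","contact_point"]:
        print(cam,t,find(t,cam))
print(arm.get_calibration("top"))
E
```

```text
{'time': 0.0, 'joints': array([ 7.97903693e+01,  1.46528677e+01,  6.13223899e+00, -2.79891410e-02,
       -8.15841161e+01, -1.63049213e+01]), 'qvel': array([-0.00896074, -0.07666249, -0.02868492,  0.0515367 ,  0.05663404,
       -0.18565001]), 'tau': array([ 5.70052580e-04, -3.86629307e+01,  2.37931520e+01,  5.36495492e+00,
       -6.20724633e-03,  9.43634376e-06]), 'tool_pos': array([0.24528194, 0.49176192, 0.24740614]), 'tcp_rot': array([[ 8.94788910e-01, -4.46488709e-01, -7.99625740e-04],
       [-4.46489422e-01, -8.94787271e-01, -1.71352152e-03],
       [ 4.95730768e-05,  1.89026449e-03, -9.99998212e-01]]), 'wrist_force': array([-0.46749217, -0.15732239, -0.2884892 ]), 'torque': array([-0.00309277,  0.02163312,  0.04306515]), 'grip_width': 1.00235330333443}
top stand [(0.73, array([ 0.5513, -0.0417, -0.0045]))]
top wheel [(0.72, array([ 0.5474, -0.0343, -0.0011]))]
top axle [(0.73, array([ 0.5515, -0.0347,  0.0013])), (0.64, array([ 0.5516, -0.0423,  0.1122]))]
top knob_mid [(0.63, array([0.4733, 0.1808, 0.1225])), (0.6, array([ 0.4974, -0.022 ,  0.1087]))]
top gauge [(0.69, arra
[... 381 characters left out ...]
0408, -0.001 ]))]
scene axle [(0.78, array([ 0.5525, -0.036 ,  0.1116]))]
scene knob_mid [(0.58, array([ 0.4976, -0.0141,  0.1142])), (0.36, array([ 0.5495, -0.0423,  0.0006]))]
scene gauge [(0.8, array([ 0.6202,  0.1493, -0.0008]))]
scene handle [(0.97, array([0.4723, 0.1837, 0.1274]))]
scene scale [(0.8, array([0.5336, 0.1924, 0.0519]))]
scene contact_point [(0.78, array([0.5382, 0.0594, 0.06  ]))]
{'vertical_fov': 44.70221613715372, 'cx': 309.8231632797864, 'cy': 240.17891992368774, 'eye': array([0.52146697, 0.05820644, 0.84812274]), 'attitude': array([[-0.0168353 , -0.99603158,  0.08739369],
       [-0.99947641,  0.01917994,  0.02605846],
       [-0.02763125, -0.08690923, -0.99583297]])}
```

View pics/top0.png

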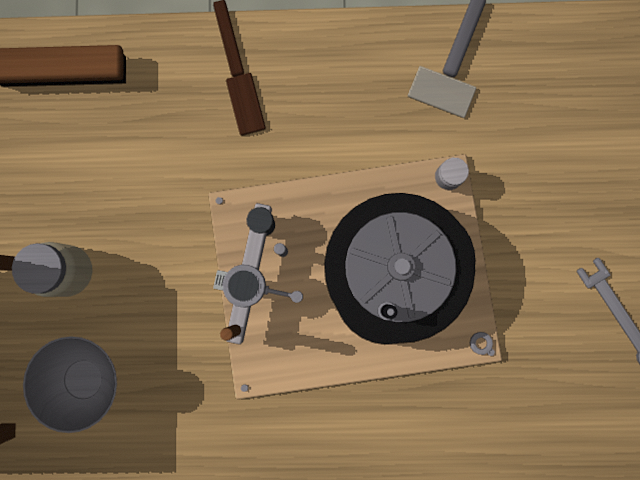

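View pics/scene0.png

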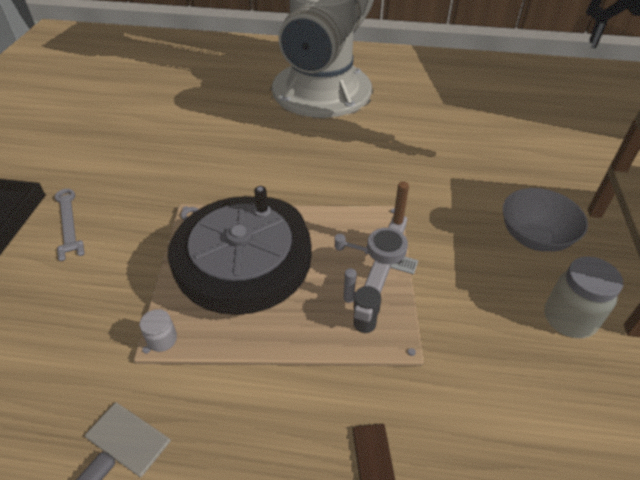

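The top view shows the tyre at about (400,266), the knob at (388,312), the gauge pivot at (260,220), the handle at (231,333) and the stop post at (280,250). The scene view agrees with this. The bowl and jar are well away at +y. Next I'll fit the stand pose and estimate the tyre profile from the mask.

```bash
cat >> h.py <<'E'
from scipy.optimize import least_squares
def proj(cam,P):
    c=arm.get_calibration(cam); f=240/np.tan(np.radians(c["vertical_fov"]/2))
    q=(np.atleast_2d(P)-np.array(c["eye"]))@np.array(c["attitude"])
    return np.c_[c["cx"]+f*q[:,0]/q[:,2], c["cy"]+f*q[:,1]/q[:,2]]
def profile(ax,cam="top",step=10):
    m=max(arm.silhouettes("wheel",cam),key=lambda d:d["conf"])["mask"].astype(np.uint8)
    c=max(cv2.findContours(m,0,1)[0],key=cv2.contourArea)[:,0,:].astype(float)
    a=np.radians(np.arange(0,360,1)); o=proj(cam,[*ax,.06])[0]
    R={r:[proj(cam,np.c_[ax[0]+r*np.cos(a),ax[1]+r*np.sin(a),0*a+z])-o for z in(.04,.08)] for r in (.1,.106)}
    ang=lambda v:np.degrees(np.arctan2(v[:,1],v[:,0]))%360
    out=[]
    interp=lambda v,t:np.interp(t,ang(v),np.hypot(*v.T),period=360)
    t=ang(R[.1][1]); b={r:np.maximum(*[interp(v,t) for v in R[r]]) for r in R}
    e=(interp(c-o,t)-b[.1])/(b[.106]-b[.1])*6
    return e[::step]
E
python3 - <<'E'
from h import *
obs=[]
S={"stand":(0,0),"axle":(0,0),"contact_point":(0,100),"gauge":(90,175)}
for cam in ["top","scene"]:
    im=arm.get_image(cam)
    for t in S:
        r=find(t,cam)
        for c,p in r:
            if t=="axle" and p[2]<.08: continue
            if c>.6 and not(t=="contact_point" and p[2]>.09): obs.append((S[t],p[:2]))
def fun(v):
    c,s=np.cos(v[2]),np.sin(v[2])
    return np.ravel([[v[0]+(x*c-y*s)/1e3-p[0],v[1]+(x*s+y*c)/1e3-p[1]] for (x,y),p in obs])
r=least_squares(fun,[.55,-.04,.12],loss="soft_l1",f_scale=.004); v=r.x
print(v,np.round(fun(v)*1000,1))
c,s=np.cos(v[2]),np.sin(v[2])
print("handle home",v[0]+(-60*c-175*s)/1e3,v[1]+(-60*s+175*c)/1e3)
arm.get_image("top"); np.set_printoptions(precision=1,suppress=True,linewidth=150)
e=profile(v[:2]);print(e)
print(find("handle","top"),find("knob_mid","top"))
E
```

```text
[ 0.55028163 -0.03992095  0.11593908] [ 2.5  1.2 -0.4  2.9  0.5 -2.   0.4  1.  -5.2  2.6  3.8 -4.5 -2.7 -2.1]
handle home 0.47044052166801303 0.12696343051654954
[-2.2 -1.7 -0.9 -0.2 -0.1 -0.8 -0.3  0.4  0.1 -1.1 -1.  -1.1 -1.   1.8  2.   4.2  1.8 -1.3 -3.8 -4.7 -4.  -5.7 -4.6 -5.  -5.3 -4.6 -4.8 -4.3 -2.1
 -2.2 -2.8 -5.2 -3.6 -2.9 -3.9 -3.7]
[(0.94, array([0.5, 0.2, 0.1])), (0.35, array([0.5, 0.2, 0.1]))] [(0.61, array([ 0.5, -0. ,  0.1]))]
```

Emit:
send_rows([
  {"turn": [0,0,-3],"translation": [40,15,0],"grip": 0},
  {"turn": [0,0,-6],"translation": [80,30,0],"grip": 0},
  {"turn": [0,0,-9],"translation": [120,45,0],"grip": 0},
  {"turn": [0,0,-12],"translation": [160,60,0],"grip": 0},
  {"turn": [0,0,-15],"translation": [200,75,0],"grip": 0},
  {"turn": [0,0,-18],"translation": [240,90,0],"grip": 0},
  {"turn": [0,0,-21],"translation": [280,105,0],"grip": 0},
  {"turn": [0,0,-23.5],"translation": [322,121,0],"grip": 0},
  {"turn": [0,0,-23.5],"translation": [322,121,0],"grip": 0},
  {"turn": [0,0,-23.5],"translation": [322,121,0],"grip": 0},
])

```text
time: 2.85
tool_pos: [0.4796, 0.2401, 0.2482]
tcp_rot: [[0.999, -0.053, -0.0], [-0.053, -0.999, 0.0], [-0.0, -0.0, -1.0]]
wrist_force: [-1.0, -0.0, -0.7]
grip_width: 0.002
```

```bash
python3 - <<'E'
from h import *
s=arm.observe(); print(s["tool_pos"],s["tcp_rot"],s["wrist_force"],s["grip_width"])
im=arm.get_image("wrist"); cv2.imwrite("pics/w1.png",im)
for t in ["handle","knob_mid","axle","contact_point","scale","gauge"]: print(t,find(t,"wrist"))
print(totool([.476,.222,.115]))
E
```

```text
[0.4795583  0.24014423 0.24819782] [[ 9.98569923e-01 -5.34608892e-02 -2.07035795e-04]
 [-5.34608661e-02 -9.98569939e-01  1.15975146e-04]
 [-2.12939855e-04 -1.04740979e-04 -9.99999972e-01]] [-1.03275468 -0.00465925 -0.74560359] 0.001686331343350379
handle [(0.94, array([0.4712, 0.1788, 0.1281]))]
knob_mid [(0.58, array([ 0.4968, -0.0169,  0.1152]))]
axle [(0.77, array([ 0.5494, -0.0393,  0.1065]))]
contact_point [(0.67, array([0.5405, 0.0565, 0.0562])), (0.59, array([ 0.5486, -0.0412,  0.11  ]))]
scale [(0.59, array([0.5383, 0.1879, 0.0535]))]
gauge [(0.6, array([0.6207, 0.146 , 0.0012])), (0.27, array([ 5.491e-01, -4.010e-02,  2.000e-04]))]
[ -2.3  18.8 133.4]
```

View pics/w1.png

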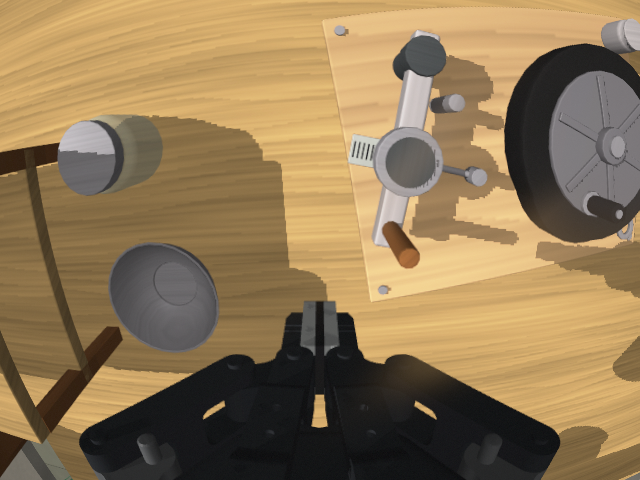

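Emit:
send_rows([
  {"turn": [0,0,0],"translation": [-2,0,20],"grip": 0},
  {"turn": [0,0,0],"translation": [-4,0,40],"grip": 0},
  {"turn": [0,0,0],"translation": [-6,0,60],"grip": 0},
  {"turn": [0,0,0],"translation": [-6,0,80],"grip": 0},
  {"turn": [0,0,0],"translation": [-6,0,100],"grip": 0},
  {"turn": [0,0,0],"translation": [-6,0,118],"grip": 0},
  {"turn": [0,0,0],"translation": [-6,7,118],"grip": 0},
  {"turn": [0,0,0],"translation": [-6,14,118],"grip": 0},
  {"turn": [0,0,0],"translation": [-6,20,118],"grip": 0},
  {"turn": [0,0,0],"translation": [-6,26,118],"grip": 0},
])

```text
time: 4.45
tool_pos: [0.4722, 0.2147, 0.131]
tcp_rot: [[0.999, -0.052, 0.001], [-0.052, -0.999, 0.001], [0.001, -0.001, -1.0]]
wrist_force: [-0.2, -0.8, 0.8]
grip_width: -0.002
```

Emit:
send_rows([
  {"turn": [0,0,0],"translation": [-1,5,0],"grip": 0},
  {"turn": [0,0,0],"translation": [-1,9,0],"grip": 0},
  {"turn": [0,0,0],"translation": [-1,13,0],"grip": 0},
  {"turn": [0,0,0],"translation": [-1,17,0],"grip": 0},
  {"turn": [0,0,0],"translation": [-1,21,0],"grip": 0},
  {"turn": [0,0,0],"translation": [-1,25,0],"grip": 0},
  {"turn": [0,0,0],"translation": [-1,29,0],"grip": 0},
  {"turn": [0,0,0],"translation": [-1,33,0],"grip": 0},
  {"turn": [0,0,0],"translation": [-1,37,0],"grip": 0},
  {"turn": [0,0,0],"translation": [-1,41,0],"grip": 0},
])

```text
time: 5.7
tool_pos: [0.4678, 0.1762, 0.1308]
tcp_rot: [[0.999, -0.052, -0.001], [-0.052, -0.999, 0.006], [-0.001, -0.006, -1.0]]
wrist_force: [-7.4, 10.2, 3.1]
grip_width: -0.003
```

```bash
python3 - <<'E'
from h import *
for cam in ["scene","wrist"]:
    arm.get_image(cam); print(find("handle",cam))
s=arm.observe();print(s["tool_pos"],s["wrist_force"])
E
```

```text
[(0.97, array([0.4694, 0.1562, 0.1291]))]
[(0.85, array([0.4652, 0.1503, 0.1279]))]
[0.46793708 0.17577286 0.13079811] [-6.74143294  8.52172064  2.14534804]
```

Emit:
send_rows([
  {"turn": [0,0,0],"translation": [0,2,0],"grip": 0},
  {"turn": [0,0,0],"translation": [0,4,0],"grip": 0},
  {"turn": [0,0,0],"translation": [0,6,0],"grip": 0},
  {"turn": [0,0,0],"translation": [0,8,0],"grip": 0},
  {"turn": [0,0,0],"translation": [0,10,0],"grip": 0},
  {"turn": [0,0,0],"translation": [0,12,0],"grip": 0},
  {"turn": [0,0,0],"translation": [0,14,0],"grip": 0},
  {"turn": [0,0,0],"translation": [0,16,0],"grip": 0},
  {"turn": [0,0,0],"translation": [0,18,0],"grip": 0},
  {"turn": [0,0,0],"translation": [0,20,0],"grip": 0},
])

```text
time: 7.15
tool_pos: [0.4671, 0.1583, 0.1309]
tcp_rot: [[0.999, -0.052, 0.0], [-0.052, -0.999, 0.01], [-0.0, -0.01, -1.0]]
wrist_force: [-2.1, 8.9, 0.1]
grip_width: -0.0
```

Emit:
send_rows([
  {"turn": [0,0,0],"translation": [0,1,0],"grip": 0},
  {"turn": [0,0,0],"translation": [0,2,0],"grip": 0},
  {"turn": [0,0,0],"translation": [0,3,0],"grip": 0},
  {"turn": [0,0,0],"translation": [0,4,0],"grip": 0},
  {"turn": [0,0,0],"translation": [0,5,0],"grip": 0},
  {"turn": [0,0,0],"translation": [0,6,0],"grip": 0},
  {"turn": [0,0,0],"translation": [0,6.5,0],"grip": 0},
  {"turn": [0,0,0],"translation": [0,7,0],"grip": 0},
  {"turn": [0,0,0],"translation": [0,7.5,0],"grip": 0},
  {"turn": [0,0,0],"translation": [0,7.5,0],"grip": 0},
])

```text
time: 8.4
tool_pos: [0.4672, 0.153, 0.131]
tcp_rot: [[0.999, -0.052, 0.002], [-0.052, -0.999, 0.014], [0.001, -0.014, -1.0]]
wrist_force: [-0.8, 10.0, -0.7]
grip_width: 0.0
```

Emit:
send_rows([
  {"turn": [0,0,0],"translation": [0,0.5,0],"grip": 0},
  {"turn": [0,0,0],"translation": [0,1,0],"grip": 0},
  {"turn": [0,0,0],"translation": [0,1.5,0],"grip": 0},
  {"turn": [0,0,0],"translation": [0,2,0],"grip": 0},
  {"turn": [0,0,0],"translation": [0,2.5,0],"grip": 0},
  {"turn": [0,0,0],"translation": [0,3,0],"grip": 0},
  {"turn": [0,0,0],"translation": [0,3.5,0],"grip": 0},
  {"turn": [0,0,0],"translation": [0,4,0],"grip": 0},
  {"turn": [0,0,0],"translation": [0,4.5,0],"grip": 0},
  {"turn": [0,0,0],"translation": [0,5,0],"grip": 0},
])

```text
time: 9.65
tool_pos: [0.4674, 0.1502, 0.131]
tcp_rot: [[0.999, -0.052, 0.004], [-0.052, -0.998, 0.019], [0.003, -0.019, -1.0]]
wrist_force: [-1.5, 10.9, -2.0]
grip_width: 0.001
```

Emit:
send_rows([
  {"turn": [0,0,0],"translation": [0,0.5,0],"grip": 0},
  {"turn": [0,0,0],"translation": [0,1,0],"grip": 0},
  {"turn": [0,0,0],"translation": [0,1.5,0],"grip": 0},
  {"turn": [0,0,0],"translation": [0,2,0],"grip": 0},
  {"turn": [0,0,0],"translation": [0,2.5,0],"grip": 0},
  {"turn": [0,0,0],"translation": [0,3,0],"grip": 0},
  {"turn": [0,0,0],"translation": [0,3.5,0],"grip": 0},
  {"turn": [0,0,0],"translation": [0,4,0],"grip": 0},
  {"turn": [0,0,0],"translation": [0,4.5,0],"grip": 0},
  {"turn": [0,0,0],"translation": [0,5,0],"grip": 0},
])

```text
time: 10.9
tool_pos: [0.4676, 0.1488, 0.1311]
tcp_rot: [[0.999, -0.052, 0.006], [-0.052, -0.998, 0.026], [0.004, -0.026, -1.0]]
wrist_force: [-3.4, 16.7, -2.0]
grip_width: -0.002
```

```bash
python3 - <<'E'
from h import *
s=arm.observe();print(s["tool_pos"],s["wrist_force"])
im=arm.get_image("top"); cv2.imwrite("pics/t2.png",cv2.resize(im[170:420,190:520],None,fx=2.4,fy=2.4,interpolation=cv2.INTER_CUBIC))
print(find("handle","top"),find("gauge","top"))
arm.get_image("scene");print(find("handle","scene"))
E
```

```text
[0.46756086 0.14879124 0.13113027] [-3.38906692 16.66659778 -1.96733522]
[(0.93, array([0.4696, 0.1274, 0.1229]))] [(0.82, array([ 0.6179,  0.1436, -0.0061]))]
[(0.77, array([0.472 , 0.1292, 0.1276])), (0.64, array([6.199e-01, 1.469e-01, 2.000e-04]))]
```

Emit:
send_rows([
  {"turn": [0,0,0],"translation": [0,3.5,0],"grip": 0},
  {"turn": [0,0,0],"translation": [0,3.8,0],"grip": 0},
  {"turn": [0,0,0],"translation": [0,4.1,0],"grip": 0},
  {"turn": [0,0,0],"translation": [0,4.4,0],"grip": 0},
  {"turn": [0,0,0],"translation": [0,4.6,0],"grip": 0},
  {"turn": [0,0,0],"translation": [0,4.8,0],"grip": 0},
  {"turn": [0,0,0],"translation": [0,5,0],"grip": 0},
  {"turn": [0,0,0],"translation": [0,5,0],"grip": 0},
  {"turn": [0,0,0],"translation": [0,5,0],"grip": 0},
  {"turn": [0,0,0],"translation": [0,5,0],"grip": 0},
])

```text
time: 12.4
tool_pos: [0.4676, 0.1487, 0.1312]
tcp_rot: [[0.999, -0.052, 0.007], [-0.052, -0.998, 0.035], [0.006, -0.035, -0.999]]
wrist_force: [-4.4, 20.6, -0.9]
grip_width: -0.003
```

View pics/t2.png

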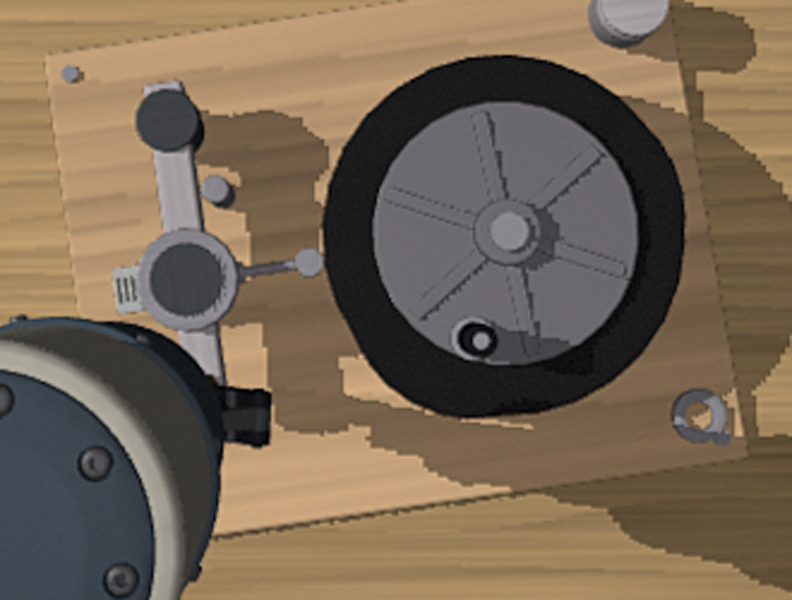

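Emit:
send_rows([
  {"turn": [0,0,0],"translation": [0,-5,0],"grip": 0},
  {"turn": [-2,-0.4,0],"translation": [0,-25,0],"grip": 0},
  {"turn": [-2,-0.4,0],"translation": [0,-25,-40],"grip": 0},
  {"turn": [-2,-0.4,0],"translation": [0,-22,-78],"grip": 0},
  {"turn": [-2,-0.4,0],"translation": [8,20,-78],"grip": 10},
  {"turn": [-2,-0.4,0],"translation": [18,65,-78],"grip": 20},
  {"turn": [-2,-0.4,0],"translation": [28,110,-78],"grip": 45},
  {"turn": [-2,-0.4,0],"translation": [37,145,-78],"grip": 45},
  {"turn": [-2,-0.4,0],"translation": [38,164,-78],"grip": 45},
  {"turn": [-2,-0.4,0],"translation": [38,164,-78],"grip": 45},
])

```text
time: 13.65
tool_pos: [0.496, -0.0217, 0.2033]
tcp_rot: [[0.999, -0.054, -0.003], [-0.054, -0.999, -0.001], [-0.003, 0.001, -1.0]]
wrist_force: [-0.3, 0.5, -0.0]
grip_width: 0.53
```

```bash
python3 - <<'E'
from h import *
s=arm.observe();print(s["tool_pos"],s["wrist_force"],s["joints"])
im=arm.get_image("wrist"); cv2.imwrite("pics/w3.png",im)
for t in ["knob_mid","axle","handle"]: print(t,find(t,"wrist"))
arm.get_image("scene")
for t in ["knob_mid","handle"]: print(t,find(t,"scene"))
E
```

```text
[ 0.49604002 -0.02165314  0.20334227] [-0.27809872  0.50391414 -0.01750277] [ 1.56289206e+01  9.75790848e+00 -6.61275213e+00  1.53344175e-02
 -7.37866342e+01  7.12557844e+01]
knob_mid [(0.55, array([ 0.4974, -0.0177,  0.1148])), (0.52, array([ 0.5519, -0.036 , -0.0023]))]
axle [(0.83, array([ 0.5499, -0.0365,  0.1104]))]
handle [(0.72, array([0.4716, 0.126 , 0.1283]))]
knob_mid [(0.51, array([ 0.4949, -0.0158,  0.113 ]))]
handle [(0.75, array([0.4699, 0.1298, 0.1279]))]
```

View pics/w3.png

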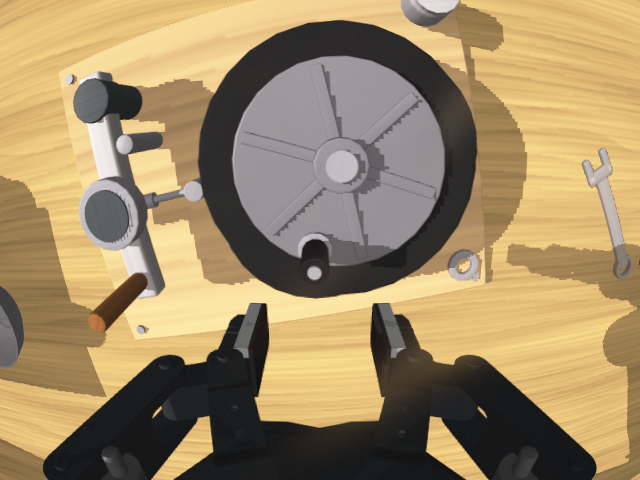

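Emit:
send_rows([
  {"turn": [0,0,0],"translation": [1,-4,20],"grip": 45},
  {"turn": [0,0,0],"translation": [1,-4,42],"grip": 45},
  {"turn": [0,0,0],"translation": [1,-4,66],"grip": 45},
  {"turn": [0,0,0],"translation": [1,-4,84],"grip": 45},
  {"turn": [0,0,0],"translation": [1,-4,91],"grip": 45},
  {"turn": [0,0,0],"translation": [1,-4,91],"grip": 35},
  {"turn": [0,0,0],"translation": [1,-4,91],"grip": 25},
  {"turn": [0,0,0],"translation": [1,-4,91],"grip": 15},
  {"turn": [0,0,0],"translation": [1,-4,91],"grip": 5},
  {"turn": [0,0,0],"translation": [1,-4,91],"grip": 5},
])

```text
time: 15.25
tool_pos: [0.4983, -0.0155, 0.1138]
tcp_rot: [[0.999, -0.05, 0.001], [-0.05, -0.999, -0.0], [0.001, -0.0, -1.0]]
wrist_force: [-1.1, -3.5, 5.7]
grip_width: 0.193
```

```bash
python3 - <<'E'
from h import *
s=arm.observe();print(s["tool_pos"],s["wrist_force"],s["torque"],s["grip_width"]*85)
p=s["tool_pos"]-np.array([.5503,-.0399,0]);print(np.hypot(*p[:2]),np.degrees(np.arctan2(p[1],p[0])))
E
```

```text
[ 0.49829987 -0.01549123  0.11378902] [-1.14766337 -3.46310744  5.67783489] [-0.95522625  0.32192929  0.01069215] 16.405603990034272
0.05744390268852442 154.85472038014998
```

```bash
cat > nx.py <<'E'
import sys
from h import *
C=np.array([.5527,-.0399]); r=.0596; Z=.1135
s=arm.observe(); p=s["tool_pos"]; R=np.array(s["tcp_rot"]); F=np.array(s["wrist_force"])
d=p[:2]-C; a=np.degrees(np.arctan2(d[1],d[0])); u=d/np.hypot(*d); t=np.array([-u[1],u[0]])
print(f"t={s['time']:.2f} ang={a:.1f} r={np.hypot(*d)*1e3:.1f} z={p[2]*1e3:.1f} Ft={F[:2]@t:.2f} Fr={F[:2]@u:.2f} Fz={F[2]:.1f} grip={s['grip_width']*85.4:.1f} j6={s['joints'][5]:.0f}")
open("log.txt","a").write(f"{s['time']:.2f} {a:.1f} {F[:2]@t:.2f} {F[:2]@u:.2f}\n")
if len(sys.argv)>2:
    a0,a1=map(float,sys.argv[1:3])
    from scipy.spatial.transform import Rotation as Ro
    Rd=np.array([[.9986,-.0523,0],[-.0523,-.9986,0],[0,0,-1]])
    print("turn",np.round(Ro.from_matrix(R.T@Rd).as_rotvec(degrees=True),1))
    for b in np.radians(np.linspace(a0,a1,11)[1:]):
        print(np.round(R.T@(np.array([*(C+r*np.array([np.cos(b),np.sin(b)])),Z])-p)*1e3,1).tolist())
E
python3 nx.py 155 140
```

```text
t=15.25 ang=155.8 r=59.6 z=113.8 Ft=3.63 Fr=-0.37 Fz=5.7 grip=16.5 j6=71
turn [-0.  -0.   0.1]
[1.0, -2.2, 0.3]
[1.6, -3.7, 0.3]
[2.3, -5.1, 0.3]
[3.0, -6.4, 0.3]
[3.7, -7.8, 0.3]
[4.5, -9.2, 0.3]
[5.4, -10.5, 0.3]
[6.2, -11.8, 0.3]
[7.1, -13.1, 0.3]
[8.0, -14.3, 0.3]
```

Emit:
send_rows([
  {"turn": [0,0,0],"translation": [1,-2.2,0],"grip": 5},
  {"turn": [0,0,0],"translation": [1.6,-3.7,0],"grip": 5},
  {"turn": [0,0,0],"translation": [2.3,-5.1,0],"grip": 5},
  {"turn": [0,0,0],"translation": [3,-6.4,0],"grip": 5},
  {"turn": [0,0,0],"translation": [3.7,-7.8,0],"grip": 5},
  {"turn": [0,0,0],"translation": [4.5,-9.2,0],"grip": 5},
  {"turn": [0,0,0],"translation": [5.4,-10.5,0],"grip": 5},
  {"turn": [0,0,0],"translation": [6.2,-11.8,0],"grip": 5},
  {"turn": [0,0,0],"translation": [7.1,-13.1,0],"grip": 5},
  {"turn": [0,0,0],"translation": [8,-14.3,0],"grip": 5},
])

```text
time: 16.5
tool_pos: [0.5069, -0.0014, 0.1138]
tcp_rot: [[0.999, -0.05, 0.0], [-0.05, -0.999, 0.0], [0.0, -0.0, -1.0]]
wrist_force: [-3.4, -1.4, 5.1]
grip_width: 0.191
```

```bash
python3 nx.py 140 125
```

```text
t=16.50 ang=139.9 r=59.9 z=113.8 Ft=3.19 Fr=1.70 Fz=5.1 grip=16.3 j6=70
turn [-0.  -0.   0.1]
[1.1, -1.0, 0.3]
[2.1, -2.2, 0.3]
[3.2, -3.4, 0.3]
[4.2, -4.6, 0.3]
[5.3, -5.7, 0.3]
[6.4, -6.8, 0.3]
[7.5, -7.8, 0.3]
[8.7, -8.9, 0.3]
[9.9, -9.9, 0.3]
[11.1, -10.9, 0.3]
```

Emit:
send_rows([
  {"turn": [0,0,0],"translation": [1.1,-1,0],"grip": 5},
  {"turn": [0,0,0],"translation": [2.1,-2.2,0],"grip": 5},
  {"turn": [0,0,0],"translation": [3.2,-3.4,0],"grip": 5},
  {"turn": [0,0,0],"translation": [4.2,-4.6,0],"grip": 5},
  {"turn": [0,0,0],"translation": [5.3,-5.7,0],"grip": 5},
  {"turn": [0,0,0],"translation": [6.4,-6.8,0],"grip": 5},
  {"turn": [0,0,0],"translation": [7.5,-7.8,0],"grip": 5},
  {"turn": [0,0,0],"translation": [8.7,-8.9,0],"grip": 5},
  {"turn": [0,0,0],"translation": [9.9,-9.9,0],"grip": 5},
  {"turn": [0,0,0],"translation": [11.1,-10.9,0],"grip": 5},
])

```text
time: 17.75
tool_pos: [0.5173, 0.0088, 0.1138]
tcp_rot: [[0.999, -0.051, -0.002], [-0.051, -0.999, -0.0], [-0.002, 0.0, -1.0]]
wrist_force: [-7.0, -2.1, 7.7]
grip_width: 0.192
```

```bash
python3 nx.py 125 113
```

```text
t=17.75 ang=126.0 r=60.2 z=113.8 Ft=6.90 Fr=2.45 Fz=7.7 grip=16.4 j6=69
turn [0.  0.1 0.1]
[2.2, -0.9, 0.3]
[3.2, -1.6, 0.3]
[4.2, -2.4, 0.3]
[5.3, -3.0, 0.3]
[6.3, -3.7, 0.3]
[7.4, -4.4, 0.3]
[8.5, -5.0, 0.3]
[9.6, -5.6, 0.3]
[10.7, -6.2, 0.3]
[11.8, -6.7, 0.3]
```

Emit:
send_rows([
  {"turn": [0,0,0],"translation": [2.2,-0.9,0],"grip": 5},
  {"turn": [0,0,0],"translation": [3.2,-1.6,0],"grip": 5},
  {"turn": [0,0,0],"translation": [4.2,-2.4,0],"grip": 5},
  {"turn": [0,0,0],"translation": [5.3,-3,0],"grip": 5},
  {"turn": [0,0,0],"translation": [6.3,-3.7,0],"grip": 5},
  {"turn": [0,0,0],"translation": [7.4,-4.4,0],"grip": 5},
  {"turn": [0,0,0],"translation": [8.5,-5,0],"grip": 5},
  {"turn": [0,0,0],"translation": [9.6,-5.6,0],"grip": 5},
  {"turn": [0,0,0],"translation": [10.7,-6.2,0],"grip": 5},
  {"turn": [0,0,0],"translation": [11.8,-6.7,0],"grip": 5},
])

```text
time: 19.0
tool_pos: [0.5282, 0.0153, 0.1138]
tcp_rot: [[0.999, -0.051, -0.005], [-0.051, -0.999, 0.0], [-0.005, -0.0, -1.0]]
wrist_force: [-7.6, 0.6, 9.4]
grip_width: 0.196
```

```bash
python3 nx.py 113 102
```

```text
t=19.00 ang=114.0 r=60.4 z=113.8 Ft=6.67 Fr=3.59 Fz=9.4 grip=16.8 j6=69
turn [-0.   0.3  0.1]
[2.3, -0.2, 0.3]
[3.3, -0.7, 0.3]
[4.4, -1.2, 0.3]
[5.5, -1.6, 0.3]
[6.5, -2.0, 0.3]
[7.6, -2.4, 0.2]
[8.7, -2.7, 0.2]
[9.8, -3.1, 0.2]
[10.9, -3.4, 0.2]
[12.0, -3.7, 0.2]
```

Emit:
send_rows([
  {"turn": [0,0.3,0],"translation": [2.3,-0.6,-0.3],"grip": 5},
  {"turn": [0,0.3,0],"translation": [3.3,-1.2,-0.3],"grip": 5},
  {"turn": [0,0.3,0],"translation": [4.4,-1.7,-0.3],"grip": 5},
  {"turn": [0,0.3,0],"translation": [5.5,-2.2,-0.3],"grip": 5},
  {"turn": [0,0.3,0],"translation": [6.5,-2.6,-0.3],"grip": 5},
  {"turn": [0,0.3,0],"translation": [7.6,-3,-0.3],"grip": 5},
  {"turn": [0,0.3,0],"translation": [8.7,-3.3,-0.3],"grip": 5},
  {"turn": [0,0.3,0],"translation": [9.8,-3.7,-0.3],"grip": 5},
  {"turn": [0,0.3,0],"translation": [10.9,-4,-0.3],"grip": 5},
  {"turn": [0,0.3,0],"translation": [12,-4.3,-0.3],"grip": 5},
])

```text
time: 20.25
tool_pos: [0.5396, 0.0194, 0.1138]
tcp_rot: [[0.999, -0.051, -0.001], [-0.051, -0.999, 0.001], [-0.001, -0.001, -1.0]]
wrist_force: [-5.0, -0.1, 6.1]
grip_width: 0.193
```

```bash
sed -i 's/r=.0596; Z=.1135/r=.0604; Z=.114/' nx.py; python3 nx.py 102 92
```

```text
t=20.25 ang=102.5 r=60.8 z=113.8 Ft=4.87 Fr=1.00 Fz=6.1 grip=16.5 j6=68
turn [-0.   0.1  0.1]
[1.6, -0.0, -0.2]
[2.6, -0.3, -0.2]
[3.7, -0.5, -0.2]
[4.7, -0.7, -0.2]
[5.7, -0.9, -0.2]
[6.8, -1.1, -0.2]
[7.8, -1.2, -0.2]
[8.9, -1.4, -0.2]
[9.9, -1.5, -0.2]
[11.0, -1.6, -0.2]
```

Emit:
send_rows([
  {"turn": [0,0.1,0],"translation": [1.6,-0.2,-0.2],"grip": 5},
  {"turn": [0,0.1,0],"translation": [2.6,-0.5,-0.2],"grip": 5},
  {"turn": [0,0.1,0],"translation": [3.7,-0.7,-0.2],"grip": 5},
  {"turn": [0,0.1,0],"translation": [4.7,-0.9,-0.2],"grip": 5},
  {"turn": [0,0.1,0],"translation": [5.7,-1.1,-0.2],"grip": 5},
  {"turn": [0,0.1,0],"translation": [6.8,-1.3,-0.2],"grip": 5},
  {"turn": [0,0.1,0],"translation": [7.8,-1.4,-0.2],"grip": 5},
  {"turn": [0,0.1,0],"translation": [8.9,-1.6,-0.2],"grip": 5},
  {"turn": [0,0.1,0],"translation": [9.9,-1.7,-0.2],"grip": 5},
  {"turn": [0,0.1,0],"translation": [11,-1.8,-0.2],"grip": 5},
])

```text
time: 21.5
tool_pos: [0.5508, 0.021, 0.1139]
tcp_rot: [[0.999, -0.051, 0.001], [-0.051, -0.999, 0.001], [0.001, -0.001, -1.0]]
wrist_force: [-3.2, 2.7, 2.8]
grip_width: 0.188
```

```bash
python3 nx.py 92 80
```

```text
t=21.50 ang=91.8 r=60.9 z=113.9 Ft=3.07 Fr=2.77 Fz=2.8 grip=16.1 j6=69
turn [-0.1 -0.   0.1]
[1.1, 0.4, -0.1]
[2.4, 0.4, -0.1]
[3.6, 0.3, -0.1]
[4.9, 0.3, -0.1]
[6.2, 0.3, -0.1]
[7.4, 0.4, -0.1]
[8.7, 0.4, -0.1]
[9.9, 0.5, -0.1]
[11.2, 0.6, -0.1]
[12.5, 0.8, -0.1]
```

Emit:
send_rows([
  {"turn": [0,0,0],"translation": [1.1,0,-0.1],"grip": 5},
  {"turn": [0,0,0],"translation": [2.4,-0.1,-0.1],"grip": 5},
  {"turn": [0,0,0],"translation": [3.6,-0.2,-0.1],"grip": 5},
  {"turn": [0,0,0],"translation": [4.9,-0.2,-0.1],"grip": 5},
  {"turn": [0,0,0],"translation": [6.2,-0.2,-0.1],"grip": 5},
  {"turn": [0,0,0],"translation": [7.4,-0.1,-0.1],"grip": 5},
  {"turn": [0,0,0],"translation": [8.7,-0.1,-0.1],"grip": 5},
  {"turn": [0,0,0],"translation": [9.9,0,-0.1],"grip": 5},
  {"turn": [0,0,0],"translation": [11.2,0.1,-0.1],"grip": 5},
  {"turn": [0,0,0],"translation": [12.5,0.3,-0.1],"grip": 5},
])

```text
time: 22.75
tool_pos: [0.5634, 0.0202, 0.1139]
tcp_rot: [[0.999, -0.051, 0.001], [-0.051, -0.999, 0.002], [0.001, -0.002, -1.0]]
wrist_force: [-2.0, 3.9, -0.3]
grip_width: 0.196
```

```bash
sed -i 's/r=.0604/r=.061/' nx.py; python3 nx.py 80 64
```

```text
t=22.75 ang=79.9 r=61.1 z=113.9 Ft=2.64 Fr=3.52 Fz=-0.3 grip=16.8 j6=69
turn [-0.1 -0.   0.1]
[1.6, 0.3, -0.1]
[3.3, 0.6, -0.1]
[4.9, 0.9, -0.1]
[6.6, 1.3, -0.1]
[8.3, 1.7, -0.1]
[9.9, 2.2, -0.1]
[11.5, 2.7, -0.1]
[13.1, 3.2, -0.1]
[14.7, 3.8, -0.1]
[16.3, 4.5, -0.1]
```

Emit:
send_rows([
  {"turn": [0,0,0],"translation": [1.6,-0.2,-0.1],"grip": 5},
  {"turn": [0,0,0],"translation": [3.3,0,-0.1],"grip": 5},
  {"turn": [0,0,0],"translation": [4.9,0.3,-0.1],"grip": 5},
  {"turn": [0,0,0],"translation": [6.6,0.6,-0.1],"grip": 5},
  {"turn": [0,0,0],"translation": [8.3,1,-0.1],"grip": 5},
  {"turn": [0,0,0],"translation": [9.9,1.5,-0.1],"grip": 5},
  {"turn": [0,0,0],"translation": [11.5,2,-0.1],"grip": 5},
  {"turn": [0,0,0],"translation": [13.1,2.5,-0.1],"grip": 5},
  {"turn": [0,0,0],"translation": [14.7,3.1,-0.1],"grip": 5},
  {"turn": [0,0,0],"translation": [16.3,3.8,-0.1],"grip": 5},
])

```text
time: 24.0
tool_pos: [0.5794, 0.0154, 0.1139]
tcp_rot: [[0.999, -0.051, 0.001], [-0.051, -0.999, 0.001], [0.0, -0.002, -1.0]]
wrist_force: [-4.6, -0.7, 0.3]
grip_width: 0.191
```

```bash
sed -i 's/-.0399\]/-.0390]/' nx.py; python3 nx.py 64 46
```

```text
t=24.00 ang=63.8 r=60.6 z=113.9 Ft=3.84 Fr=-2.62 Fz=0.3 grip=16.3 j6=70
turn [-0.1 -0.   0.1]
[1.7, 0.4, -0.1]
[3.5, 1.2, -0.1]
[5.2, 2.1, -0.1]
[6.8, 3.0, -0.1]
[8.5, 4.0, -0.1]
[10.1, 5.1, -0.1]
[11.7, 6.2, -0.1]
[13.2, 7.3, -0.1]
[14.7, 8.5, -0.1]
[16.2, 9.7, -0.1]
```

Emit:
send_rows([
  {"turn": [0,0,0],"translation": [1.6,0.7,-0.1],"grip": 5},
  {"turn": [0,0,0],"translation": [3.3,1.5,-0.1],"grip": 5},
  {"turn": [0,0,0],"translation": [5,2.4,-0.1],"grip": 5},
  {"turn": [0,0,0],"translation": [6.6,3.3,-0.1],"grip": 5},
  {"turn": [0,0,0],"translation": [8.2,4.3,-0.1],"grip": 5},
  {"turn": [0,0,0],"translation": [9.8,5.4,-0.1],"grip": 5},
  {"turn": [0,0,0],"translation": [11.4,6.5,-0.1],"grip": 5},
  {"turn": [0,0,0],"translation": [12.9,7.6,-0.1],"grip": 5},
  {"turn": [0,0,0],"translation": [14.4,8.8,-0.1],"grip": 5},
  {"turn": [0,0,0],"translation": [15.8,10,-0.1],"grip": 5},
])

```text
time: 25.25
tool_pos: [0.5949, 0.0048, 0.114]
tcp_rot: [[0.999, -0.051, 0.001], [-0.051, -0.999, 0.002], [0.001, -0.002, -1.0]]
wrist_force: [-3.5, 1.6, -2.1]
grip_width: 0.194
```

```bash
cat > fit.py <<'E'
from h import *
P=np.array([[.4983,-.0155],[.5069,-.0014],[.5173,.0088],[.5282,.0153],[.5396,.0194],[.5508,.0210],[.5634,.0202],[.5794,.0154],arm.observe()["tool_pos"][:2]])
f=lambda v:np.hypot(*(P-v[:2]).T)-v[2]
s=least_squares(f,[.55,-.04,.06]).x;print(s,np.round(f(s)*1e3,1))
g=lambda v:np.hypot(*(P-v[:2]).T)-.06
s=least_squares(g,[.55,-.04]).x;print(s,np.round(g(s)*1e3,1))
print([round(float(np.degrees(np.arctan2(*(p-s)[::-1]))),1) for p in P])
E
python3 fit.py; python3 nx.py 46 26
```

```text
[ 0.55374248 -0.03921887  0.06026051] [ 0.  -0.1  0.  -0.1  0.   0.  -0.1  0.1 -0. ]
[ 0.55367875 -0.03892457] [ 0.1 -0.   0.  -0.1 -0.  -0.  -0.1  0.1  0. ]
[157.1, 141.3, 127.3, 115.2, 103.6, 92.8, 80.7, 64.7, 46.7]
t=25.25 ang=46.0 r=60.8 z=114.0 Ft=3.60 Fr=-1.25 Fz=-2.1 grip=16.5 j6=72
turn [-0.1 -0.   0.1]
[1.8, 1.3, -0.0]
[3.3, 2.8, -0.0]
[4.8, 4.3, -0.0]
[6.2, 5.9, -0.1]
[7.6, 7.5, -0.1]
[8.9, 9.2, -0.1]
[10.1, 10.9, -0.1]
[11.3, 12.7, -0.1]
[12.4, 14.5, -0.1]
[13.5, 16.3, -0.1]
```

```bash
sed -i 's/^C=.*/C=np.array([.5537,-.0389]); r=.060; Z=.114/' nx.py; python3 nx.py 46 26
```

```text
t=25.25 ang=46.7 r=60.0 z=114.0 Ft=3.61 Fr=-1.21 Fz=-2.1 grip=16.5 j6=72
turn [-0.1 -0.   0.1]
[2.1, 1.9, -0.0]
[3.6, 3.3, -0.0]
[5.0, 4.8, -0.0]
[6.4, 6.4, -0.1]
[7.8, 8.0, -0.1]
[9.1, 9.7, -0.1]
[10.3, 11.3, -0.1]
[11.5, 13.1, -0.1]
[12.6, 14.9, -0.1]
[13.6, 16.7, -0.1]
```

Emit:
send_rows([
  {"turn": [0,0,0],"translation": [2.1,1.9,0],"grip": 5},
  {"turn": [0,0,0],"translation": [3.6,3.3,0],"grip": 5},
  {"turn": [0,0,0],"translation": [5,4.8,0],"grip": 5},
  {"turn": [0,0,0],"translation": [6.4,6.4,0],"grip": 5},
  {"turn": [0,0,0],"translation": [7.8,8,0],"grip": 5},
  {"turn": [0,0,0],"translation": [9.1,9.7,0],"grip": 5},
  {"turn": [0,0,0],"translation": [10.3,11.3,0],"grip": 5},
  {"turn": [0,0,0],"translation": [11.5,13.1,0],"grip": 5},
  {"turn": [0,0,0],"translation": [12.6,14.9,0],"grip": 5},
  {"turn": [0,0,0],"translation": [13.6,16.7,0],"grip": 5},
])

```text
time: 26.5
tool_pos: [0.6077, -0.0127, 0.1139]
tcp_rot: [[0.999, -0.051, 0.001], [-0.051, -0.999, 0.002], [0.001, -0.002, -1.0]]
wrist_force: [-3.0, 3.1, -2.1]
grip_width: 0.19
```

```bash
python3 nx.py 26 6
```

```text
t=26.50 ang=25.9 r=60.0 z=113.9 Ft=4.12 Fr=-1.39 Fz=-2.1 grip=16.3 j6=74
turn [-0.1 -0.   0.1]
[0.9, 1.8, -0.1]
[1.8, 3.6, -0.1]
[2.7, 5.6, -0.1]
[3.4, 7.5, -0.1]
[4.1, 9.5, -0.1]
[4.8, 11.5, -0.1]
[5.4, 13.5, -0.1]
[5.9, 15.5, -0.1]
[6.3, 17.6, -0.1]
[6.7, 19.6, -0.1]
```

Emit:
send_rows([
  {"turn": [0,0,0],"translation": [0.9,1.8,0],"grip": 5},
  {"turn": [0,0,0],"translation": [1.8,3.6,0],"grip": 5},
  {"turn": [0,0,0],"translation": [2.7,5.6,0],"grip": 5},
  {"turn": [0,0,0],"translation": [3.4,7.5,0],"grip": 5},
  {"turn": [0,0,0],"translation": [4.1,9.5,0],"grip": 5},
  {"turn": [0,0,0],"translation": [4.8,11.5,0],"grip": 5},
  {"turn": [0,0,0],"translation": [5.4,13.5,0],"grip": 5},
  {"turn": [0,0,0],"translation": [5.9,15.5,0],"grip": 5},
  {"turn": [0,0,0],"translation": [6.3,17.6,0],"grip": 5},
  {"turn": [0,0,0],"translation": [6.7,19.6,0],"grip": 5},
])

```text
time: 27.75
tool_pos: [0.6134, -0.0327, 0.1139]
tcp_rot: [[0.999, -0.051, 0.001], [-0.051, -0.999, 0.002], [0.001, -0.002, -1.0]]
wrist_force: [-2.4, 2.8, -1.9]
grip_width: 0.193
```

```bash
python3 nx.py 6 -14
```

```text
t=27.75 ang=5.9 r=60.1 z=113.9 Ft=3.05 Fr=-2.10 Fz=-1.9 grip=16.4 j6=76
turn [-0.1 -0.   0.1]
[0.2, 2.0, -0.1]
[0.4, 4.0, -0.1]
[0.6, 6.1, -0.1]
[0.6, 8.2, -0.1]
[0.6, 10.3, -0.1]
[0.6, 12.4, -0.1]
[0.4, 14.5, -0.1]
[0.2, 16.6, -0.1]
[-0.1, 18.7, -0.1]
[-0.5, 20.7, -0.1]
```

Emit:
send_rows([
  {"turn": [0,0,0],"translation": [0.2,2,0],"grip": 5},
  {"turn": [0,0,0],"translation": [0.4,4,0],"grip": 5},
  {"turn": [0,0,0],"translation": [0.6,6.1,0],"grip": 5},
  {"turn": [0,0,0],"translation": [0.6,8.2,0],"grip": 5},
  {"turn": [0,0,0],"translation": [0.6,10.3,0],"grip": 5},
  {"turn": [0,0,0],"translation": [0.6,12.4,0],"grip": 5},
  {"turn": [0,0,0],"translation": [0.4,14.5,0],"grip": 5},
  {"turn": [0,0,0],"translation": [0.2,16.6,0],"grip": 5},
  {"turn": [0,0,0],"translation": [-0.1,18.7,0],"grip": 5},
  {"turn": [0,0,0],"translation": [-0.5,20.7,0],"grip": 5},
])

```text
time: 29.0
tool_pos: [0.612, -0.0533, 0.1139]
tcp_rot: [[0.999, -0.051, 0.001], [-0.051, -0.999, 0.002], [0.001, -0.002, -1.0]]
wrist_force: [-1.1, 4.6, -2.1]
grip_width: 0.191
```

```bash
python3 nx.py -14 -34
```

```text
t=29.00 ang=-13.9 r=60.0 z=113.9 Ft=4.23 Fr=-2.14 Fz=-2.1 grip=16.3 j6=78
turn [-0.1 -0.1  0.1]
[-0.5, 2.2, -0.1]
[-1.0, 4.2, -0.1]
[-1.6, 6.2, -0.1]
[-2.2, 8.2, -0.1]
[-2.9, 10.2, -0.1]
[-3.7, 12.1, -0.1]
[-4.6, 14.0, -0.1]
[-5.5, 15.9, -0.1]
[-6.5, 17.7, -0.1]
[-7.5, 19.6, -0.1]
```

Emit:
send_rows([
  {"turn": [0,0,0],"translation": [-0.5,2.2,0],"grip": 5},
  {"turn": [0,0,0],"translation": [-1,4.2,0],"grip": 5},
  {"turn": [0,0,0],"translation": [-1.6,6.2,0],"grip": 5},
  {"turn": [0,0,0],"translation": [-2.2,8.2,0],"grip": 5},
  {"turn": [0,0,0],"translation": [-2.9,10.2,0],"grip": 5},
  {"turn": [0,0,0],"translation": [-3.7,12.1,0],"grip": 5},
  {"turn": [0,0,0],"translation": [-4.6,14,0],"grip": 5},
  {"turn": [0,0,0],"translation": [-5.5,15.9,0],"grip": 5},
  {"turn": [0,0,0],"translation": [-6.5,17.7,0],"grip": 5},
  {"turn": [0,0,0],"translation": [-7.5,19.6,0],"grip": 5},
])

```text
time: 30.25
tool_pos: [0.6038, -0.0721, 0.1139]
tcp_rot: [[0.999, -0.051, 0.002], [-0.051, -0.999, 0.003], [0.002, -0.003, -1.0]]
wrist_force: [-1.2, 5.0, -0.8]
grip_width: 0.188
```

```bash
python3 nx.py -34 -54
```

```text
t=30.25 ang=-33.5 r=60.1 z=113.9 Ft=3.50 Fr=-3.74 Fz=-0.8 grip=16.1 j6=79
turn [-0.2 -0.1  0.1]
[-1.5, 2.1, -0.1]
[-2.6, 3.9, -0.1]
[-3.9, 5.6, -0.1]
[-5.2, 7.2, -0.1]
[-6.5, 8.8, -0.1]
[-7.9, 10.4, -0.1]
[-9.4, 11.9, -0.1]
[-10.9, 13.3, -0.1]
[-12.4, 14.7, -0.1]
[-14.1, 16.1, -0.1]
```

Emit:
send_rows([
  {"turn": [-0.2,0,0],"translation": [-1.8,1.8,0],"grip": 5},
  {"turn": [-0.2,0,0],"translation": [-2.9,3.6,0],"grip": 5},
  {"turn": [-0.2,0,0],"translation": [-4.2,5.3,0],"grip": 5},
  {"turn": [-0.2,0,0],"translation": [-5.5,6.9,0],"grip": 5},
  {"turn": [-0.2,0,0],"translation": [-6.8,8.5,0],"grip": 5},
  {"turn": [-0.2,0,0],"translation": [-8.2,10.1,0],"grip": 5},
  {"turn": [-0.2,0,0],"translation": [-9.7,11.6,0],"grip": 5},
  {"turn": [-0.2,0,0],"translation": [-11.2,13,0],"grip": 5},
  {"turn": [-0.2,0,0],"translation": [-12.7,14.4,0],"grip": 5},
  {"turn": [-0.2,0,0],"translation": [-14.4,15.8,0],"grip": 5},
])

```text
time: 31.5
tool_pos: [0.5888, -0.0874, 0.114]
tcp_rot: [[0.999, -0.051, 0.002], [-0.051, -0.999, -0.001], [0.002, 0.001, -1.0]]
wrist_force: [2.3, 1.4, -4.1]
grip_width: 0.187
```

```bash
python3 nx.py -54 -76
```

```text
t=31.50 ang=-54.1 r=59.8 z=114.0 Ft=2.63 Fr=0.22 Fz=-4.1 grip=16.0 j6=80
turn [ 0.  -0.1  0.1]
[-1.6, 1.5, -0.0]
[-3.5, 2.8, -0.0]
[-5.4, 4.1, -0.0]
[-7.4, 5.3, -0.0]
[-9.4, 6.4, -0.0]
[-11.4, 7.4, -0.0]
[-13.5, 8.4, -0.1]
[-15.7, 9.3, -0.1]
[-17.8, 10.1, -0.1]
[-20.0, 10.8, -0.1]
```

Emit:
send_rows([
  {"turn": [0,0,0],"translation": [-1.6,1.5,0],"grip": 5},
  {"turn": [0,0,0],"translation": [-3.5,2.8,0],"grip": 5},
  {"turn": [0,0,0],"translation": [-5.4,4.1,0],"grip": 5},
  {"turn": [0,0,0],"translation": [-7.4,5.3,0],"grip": 5},
  {"turn": [0,0,0],"translation": [-9.4,6.4,0],"grip": 5},
  {"turn": [0,0,0],"translation": [-11.4,7.4,0],"grip": 5},
  {"turn": [0,0,0],"translation": [-13.5,8.4,0],"grip": 5},
  {"turn": [0,0,0],"translation": [-15.7,9.3,0],"grip": 5},
  {"turn": [0,0,0],"translation": [-17.8,10.1,0],"grip": 5},
  {"turn": [0,0,0],"translation": [-20,10.8,0],"grip": 5},
])

```text
time: 32.75
tool_pos: [0.5681, -0.0971, 0.1139]
tcp_rot: [[0.999, -0.051, 0.003], [-0.051, -0.999, -0.001], [0.003, 0.0, -1.0]]
wrist_force: [2.4, 2.6, -3.7]
grip_width: 0.195
```

```bash
python3 nx.py -76 -98
```

```text
t=32.75 ang=-76.1 r=60.0 z=113.9 Ft=2.93 Fr=-1.95 Fz=-3.7 grip=16.6 j6=81
turn [ 0.  -0.1  0.1]
[-2.1, 0.6, -0.1]
[-4.4, 1.2, -0.1]
[-6.6, 1.6, -0.1]
[-8.9, 2.0, -0.1]
[-11.2, 2.3, -0.1]
[-13.5, 2.5, -0.1]
[-15.8, 2.6, -0.1]
[-18.1, 2.6, -0.1]
[-20.4, 2.5, -0.1]
[-22.7, 2.3, -0.1]
```

Emit:
send_rows([
  {"turn": [0,0,0],"translation": [-2.1,0.6,0],"grip": 5},
  {"turn": [0,0,0],"translation": [-4.4,1.1,0],"grip": 5},
  {"turn": [0,0,0],"translation": [-6.6,1.5,0],"grip": 5},
  {"turn": [0,0,0],"translation": [-8.9,1.9,0],"grip": 5},
  {"turn": [0,0,0],"translation": [-11.2,2.2,0],"grip": 5},
  {"turn": [0,0,0],"translation": [-13.5,2.4,0],"grip": 5},
  {"turn": [0,0,0],"translation": [-15.8,2.5,0],"grip": 5},
  {"turn": [0,0,0],"translation": [-18.1,2.5,0],"grip": 5},
  {"turn": [0,0,0],"translation": [-20.4,2.4,0],"grip": 5},
  {"turn": [0,0,0],"translation": [-22.7,2.2,0],"grip": 5},
])

```text
time: 34.0
tool_pos: [0.5453, -0.0983, 0.1139]
tcp_rot: [[0.999, -0.051, 0.003], [-0.051, -0.999, -0.001], [0.003, 0.001, -1.0]]
wrist_force: [3.4, 1.8, -4.9]
grip_width: 0.193
```

```bash
python3 nx.py -98 -122
```

```text
t=34.00 ang=-98.1 r=60.0 z=113.9 Ft=3.08 Fr=-2.25 Fz=-4.9 grip=16.4 j6=81
turn [ 0.  -0.2  0.1]
[-2.4, -0.3, -0.1]
[-4.9, -0.6, -0.1]
[-7.3, -1.1, -0.1]
[-9.8, -1.7, -0.1]
[-12.2, -2.4, -0.1]
[-14.6, -3.2, -0.1]
[-16.9, -4.1, -0.1]
[-19.3, -5.1, -0.1]
[-21.5, -6.1, -0.1]
[-23.7, -7.3, -0.1]
```

Emit:
send_rows([
  {"turn": [0,-0.2,0],"translation": [-2.4,-0.4,0],"grip": 5},
  {"turn": [0,-0.2,0],"translation": [-4.9,-0.8,0],"grip": 5},
  {"turn": [0,-0.2,0],"translation": [-7.3,-1.3,0],"grip": 5},
  {"turn": [0,-0.2,0],"translation": [-9.8,-1.9,0],"grip": 5},
  {"turn": [0,-0.2,0],"translation": [-12.2,-2.6,0],"grip": 5},
  {"turn": [0,-0.2,0],"translation": [-14.6,-3.4,0],"grip": 5},
  {"turn": [0,-0.2,0],"translation": [-16.9,-4.3,0],"grip": 5},
  {"turn": [0,-0.2,0],"translation": [-19.3,-5.3,0],"grip": 5},
  {"turn": [0,-0.2,0],"translation": [-21.5,-6.3,0],"grip": 5},
  {"turn": [0,-0.2,0],"translation": [-23.7,-7.5,0],"grip": 5},
])

```text
time: 35.25
tool_pos: [0.5218, -0.0897, 0.1139]
tcp_rot: [[0.999, -0.051, -0.001], [-0.051, -0.999, -0.001], [-0.001, 0.001, -1.0]]
wrist_force: [3.9, -0.5, -4.7]
grip_width: 0.189
```

```bash
python3 nx.py -122 -146
```

```text
t=35.25 ang=-122.2 r=60.0 z=113.9 Ft=3.56 Fr=-1.63 Fz=-4.7 grip=16.2 j6=80
turn [0.1 0.  0.1]
[-2.0, -1.1, -0.1]
[-4.1, -2.5, -0.1]
[-6.2, -3.9, -0.1]
[-8.2, -5.5, -0.1]
[-10.1, -7.1, -0.1]
[-12.0, -8.8, -0.1]
[-13.8, -10.5, -0.1]
[-15.5, -12.4, -0.1]
[-17.1, -14.3, -0.1]
[-18.7, -16.3, -0.1]
```

Emit:
send_rows([
  {"turn": [0,0,0],"translation": [-2,-1.1,0],"grip": 5},
  {"turn": [0,0,0],"translation": [-4.1,-2.5,0],"grip": 5},
  {"turn": [0,0,0],"translation": [-6.2,-3.9,0],"grip": 5},
  {"turn": [0,0,0],"translation": [-8.2,-5.5,0],"grip": 5},
  {"turn": [0,0,0],"translation": [-10.1,-7.1,0],"grip": 5},
  {"turn": [0,0,0],"translation": [-12,-8.8,0],"grip": 5},
  {"turn": [0,0,0],"translation": [-13.8,-10.5,0],"grip": 5},
  {"turn": [0,0,0],"translation": [-15.5,-12.4,0],"grip": 5},
  {"turn": [0,0,0],"translation": [-17.1,-14.3,0],"grip": 5},
  {"turn": [0,0,0],"translation": [-18.7,-16.3,0],"grip": 5},
])

```text
time: 36.5
tool_pos: [0.5038, -0.0723, 0.1139]
tcp_rot: [[0.999, -0.051, -0.001], [-0.051, -0.999, -0.001], [-0.001, 0.001, -1.0]]
wrist_force: [3.3, -1.6, -4.4]
grip_width: 0.194
```

```bash
python3 nx.py -146 -170
```

```text
t=36.50 ang=-146.2 r=60.0 z=113.9 Ft=3.21 Fr=-1.87 Fz=-4.4 grip=16.6 j6=78
turn [0.1 0.  0.1]
[-1.3, -1.9, -0.1]
[-2.7, -4.0, -0.1]
[-4.0, -6.2, -0.1]
[-5.2, -8.4, -0.1]
[-6.3, -10.7, -0.1]
[-7.3, -13.0, -0.1]
[-8.2, -15.3, -0.1]
[-9.0, -17.7, -0.1]
[-9.8, -20.1, -0.1]
[-10.4, -22.5, -0.1]
```

Emit:
send_rows([
  {"turn": [0,0,0],"translation": [-1.3,-1.9,0],"grip": 5},
  {"turn": [0,0,0],"translation": [-2.7,-4,0],"grip": 5},
  {"turn": [0,0,0],"translation": [-4,-6.2,0],"grip": 5},
  {"turn": [0,0,0],"translation": [-5.2,-8.4,0],"grip": 5},
  {"turn": [0,0,0],"translation": [-6.3,-10.7,0],"grip": 5},
  {"turn": [0,0,0],"translation": [-7.3,-13,0],"grip": 5},
  {"turn": [0,0,0],"translation": [-8.2,-15.3,0],"grip": 5},
  {"turn": [0,0,0],"translation": [-9,-17.7,0],"grip": 5},
  {"turn": [0,0,0],"translation": [-9.8,-20.1,0],"grip": 5},
  {"turn": [0,0,0],"translation": [-10.4,-22.5,0],"grip": 5},
])

```text
time: 37.75
tool_pos: [0.4945, -0.0493, 0.1139]
tcp_rot: [[0.999, -0.051, -0.001], [-0.051, -0.999, -0.001], [-0.001, 0.001, -1.0]]
wrist_force: [2.2, -2.2, -3.8]
grip_width: 0.195
```

```bash
python3 nx.py 190 165
```

```text
t=37.75 ang=-170.1 r=60.1 z=113.9 Ft=2.54 Fr=-1.75 Fz=-3.8 grip=16.7 j6=75
turn [0.1 0.1 0.1]
[-0.4, -2.5, -0.1]
[-0.8, -5.1, -0.1]
[-1.1, -7.7, -0.1]
[-1.3, -10.3, -0.1]
[-1.4, -12.9, -0.1]
[-1.3, -15.6, -0.1]
[-1.2, -18.2, -0.1]
[-0.9, -20.8, -0.1]
[-0.5, -23.4, -0.1]
[-0.0, -25.9, -0.1]
```

Emit:
send_rows([
  {"turn": [0,0,0],"translation": [-0.4,-2.5,0],"grip": 5},
  {"turn": [0,0,0],"translation": [-0.8,-5.1,0],"grip": 5},
  {"turn": [0,0,0],"translation": [-1,-7.7,0],"grip": 5},
  {"turn": [0,0,0],"translation": [-1.2,-10.3,0],"grip": 5},
  {"turn": [0,0,0],"translation": [-1.3,-12.9,0],"grip": 5},
  {"turn": [0,0,0],"translation": [-1.2,-15.6,0],"grip": 5},
  {"turn": [0,0,0],"translation": [-1.1,-18.2,0],"grip": 5},
  {"turn": [0,0,0],"translation": [-0.8,-20.8,0],"grip": 5},
  {"turn": [0,0,0],"translation": [-0.4,-23.4,0],"grip": 5},
  {"turn": [0,0,0],"translation": [0,-25.9,0],"grip": 5},
])

```text
time: 39.0
tool_pos: [0.4956, -0.0233, 0.1139]
tcp_rot: [[0.999, -0.051, -0.001], [-0.051, -0.999, -0.001], [-0.001, 0.001, -1.0]]
wrist_force: [-1.1, -2.8, -1.9]
grip_width: 0.19
```

```bash
python3 nx.py 165 140
```

```text
t=39.00 ang=164.9 r=60.1 z=113.9 Ft=3.00 Fr=0.37 Fz=-1.9 grip=16.2 j6=72
turn [0.1 0.1 0.1]
[0.7, -2.4, -0.1]
[1.4, -5.0, -0.1]
[2.3, -7.4, -0.1]
[3.2, -9.9, -0.1]
[4.2, -12.3, -0.1]
[5.4, -14.7, -0.1]
[6.6, -17.0, -0.2]
[7.9, -19.2, -0.2]
[9.4, -21.4, -0.2]
[10.9, -23.5, -0.2]
```

Emit:
send_rows([
  {"turn": [0,0,0],"translation": [0.7,-2.4,0],"grip": 5},
  {"turn": [0,0,0],"translation": [1.4,-5,0],"grip": 5},
  {"turn": [0,0,0],"translation": [2.3,-7.4,0],"grip": 5},
  {"turn": [0,0,0],"translation": [3.2,-9.9,0],"grip": 5},
  {"turn": [0,0,0],"translation": [4.2,-12.3,0],"grip": 5},
  {"turn": [0,0,0],"translation": [5.4,-14.7,0],"grip": 5},
  {"turn": [0,0,0],"translation": [6.6,-17,0],"grip": 5},
  {"turn": [0,0,0],"translation": [7.9,-19.2,0],"grip": 5},
  {"turn": [0,0,0],"translation": [9.4,-21.4,0],"grip": 5},
  {"turn": [0,0,0],"translation": [10.9,-23.5,0],"grip": 5},
])

```text
time: 40.25
tool_pos: [0.5078, -0.0001, 0.1138]
tcp_rot: [[0.999, -0.051, -0.002], [-0.051, -0.999, -0.001], [-0.001, 0.001, -1.0]]
wrist_force: [-1.4, -1.9, 1.3]
grip_width: 0.191
```

```bash
python3 nx.py 140 120;python3 - <<'E'
from h import *
arm.get_image("top"); np.set_printoptions(precision=1,suppress=True,linewidth=150)
print(profile([.5507,-.0389],step=10)); print(find("axle","top"),find("contact_point","top"))
E
```

```text
t=40.25 ang=139.8 r=60.1 z=113.8 Ft=2.35 Fr=-0.16 Fz=1.3 grip=16.3 j6=69
turn [0.1 0.1 0.1]
[1.3, -1.4, -0.2]
[2.6, -3.0, -0.2]
[4.0, -4.6, -0.2]
[5.5, -6.1, -0.2]
[7.0, -7.6, -0.2]
[8.6, -9.0, -0.2]
[10.2, -10.3, -0.2]
[11.8, -11.6, -0.2]
[13.5, -12.8, -0.2]
[15.3, -14.0, -0.2]
[ -1.3  -1.4  -1.3  -2.3  -0.2 -26.1  -0.3  -5.8 -34.4  -2.1  -1.9  -1.8  -1.6  -1.7  -1.9  -2.2  -2.6  -3.1  -3.7  -4.2  -4.7  -5.1  -5.5  -5.7
  -5.7  -5.6  -5.4  -5.1  -4.7  -4.1 -14.8 -26.9 -22.9 -15.3 -40.8 -27.3]
[] [(0.64, array([0.5, 0.1, 0.1]))]
```

Emit:
send_rows([
  {"turn": [0,0,0],"translation": [1.3,-1.4,0],"grip": 5},
  {"turn": [0,0,0],"translation": [2.6,-3,0],"grip": 5},
  {"turn": [0,0,0],"translation": [4,-4.6,0],"grip": 5},
  {"turn": [0,0,0],"translation": [5.5,-6.1,0],"grip": 5},
  {"turn": [0,0,0],"translation": [7,-7.6,0],"grip": 5},
  {"turn": [0,0,0],"translation": [8.6,-9,0],"grip": 5},
  {"turn": [0,0,0],"translation": [10.2,-10.3,0],"grip": 5},
  {"turn": [0,0,0],"translation": [11.8,-11.6,0],"grip": 5},
  {"turn": [0,0,0],"translation": [13.5,-12.8,0],"grip": 5},
  {"turn": [0,0,0],"translation": [15.3,-14,0],"grip": 5},
])

```text
time: 41.7
tool_pos: [0.5229, 0.0127, 0.1138]
tcp_rot: [[0.999, -0.051, -0.003], [-0.051, -0.999, -0.002], [-0.003, 0.002, -1.0]]
wrist_force: [-6.2, -3.1, 3.9]
grip_width: 0.193
```

```bash
python3 nx.py 120 107
```

```text
t=41.70 ang=120.8 r=60.1 z=113.8 Ft=6.89 Fr=0.54 Fz=3.9 grip=16.5 j6=68
turn [0.1 0.2 0.1]
[1.9, -1.1, -0.2]
[3.1, -1.8, -0.2]
[4.3, -2.5, -0.2]
[5.5, -3.1, -0.2]
[6.7, -3.7, -0.2]
[7.9, -4.3, -0.2]
[9.1, -4.9, -0.2]
[10.4, -5.4, -0.2]
[11.7, -5.9, -0.2]
[12.9, -6.4, -0.2]
```

Emit:
send_rows([
  {"turn": [0,0.2,0],"translation": [1.9,-1.1,0],"grip": 5},
  {"turn": [0,0.2,0],"translation": [3.1,-1.8,0],"grip": 5},
  {"turn": [0,0.2,0],"translation": [4.3,-2.5,0],"grip": 5},
  {"turn": [0,0.2,0],"translation": [5.5,-3.1,0],"grip": 5},
  {"turn": [0,0.2,0],"translation": [6.7,-3.7,0],"grip": 5},
  {"turn": [0,0.2,0],"translation": [7.9,-4.3,0],"grip": 5},
  {"turn": [0,0.2,0],"translation": [9.1,-4.9,0],"grip": 5},
  {"turn": [0,0.2,0],"translation": [10.4,-5.4,0],"grip": 5},
  {"turn": [0,0.2,0],"translation": [11.7,-5.9,0],"grip": 5},
  {"turn": [0,0.2,0],"translation": [12.9,-6.4,0],"grip": 5},
])

```text
time: 42.95
tool_pos: [0.5355, 0.0184, 0.1138]
tcp_rot: [[0.999, -0.051, -0.001], [-0.051, -0.999, -0.002], [-0.001, 0.002, -1.0]]
wrist_force: [-5.7, -1.0, 4.7]
grip_width: 0.191
```

```bash
python3 nx.py 107 97
```

```text
t=42.95 ang=107.6 r=60.1 z=113.8 Ft=5.71 Fr=0.80 Fz=4.7 grip=16.3 j6=68
turn [0.1 0.1 0.1]
[1.6, -0.5, -0.2]
[2.6, -0.8, -0.2]
[3.6, -1.1, -0.2]
[4.6, -1.4, -0.2]
[5.6, -1.7, -0.2]
[6.6, -1.9, -0.2]
[7.7, -2.2, -0.2]
[8.7, -2.4, -0.2]
[9.7, -2.6, -0.2]
[10.7, -2.8, -0.2]
```

Emit:
send_rows([
  {"turn": [0,0,0],"translation": [1.6,-0.5,0],"grip": 5},
  {"turn": [0,0,0],"translation": [2.6,-0.8,0],"grip": 5},
  {"turn": [0,0,0],"translation": [3.6,-1.1,0],"grip": 5},
  {"turn": [0,0,0],"translation": [4.6,-1.4,0],"grip": 5},
  {"turn": [0,0,0],"translation": [5.6,-1.7,0],"grip": 5},
  {"turn": [0,0,0],"translation": [6.6,-1.9,0],"grip": 5},
  {"turn": [0,0,0],"translation": [7.7,-2.2,0],"grip": 5},
  {"turn": [0,0,0],"translation": [8.7,-2.4,0],"grip": 5},
  {"turn": [0,0,0],"translation": [9.7,-2.6,0],"grip": 5},
  {"turn": [0,0,0],"translation": [10.7,-2.8,0],"grip": 5},
])

```text
time: 44.2
tool_pos: [0.5465, 0.0208, 0.1138]
tcp_rot: [[0.999, -0.051, -0.001], [-0.051, -0.999, -0.002], [-0.001, 0.002, -1.0]]
wrist_force: [-4.1, -0.8, 2.6]
grip_width: 0.192
```

```bash
python3 nx.py 97 86
```

```text
t=44.20 ang=96.9 r=60.1 z=113.8 Ft=4.13 Fr=-0.35 Fz=2.6 grip=16.4 j6=68
turn [0.1 0.  0.1]
[1.0, -0.0, -0.2]
[2.1, -0.2, -0.2]
[3.3, -0.4, -0.2]
[4.4, -0.5, -0.2]
[5.6, -0.6, -0.2]
[6.7, -0.7, -0.2]
[7.9, -0.7, -0.2]
[9.0, -0.7, -0.2]
[10.2, -0.8, -0.2]
[11.3, -0.7, -0.2]
```

Emit:
send_rows([
  {"turn": [0,0,0],"translation": [1,0,0],"grip": 5},
  {"turn": [0,0,0],"translation": [2.1,-0.2,0],"grip": 5},
  {"turn": [0,0,0],"translation": [3.3,-0.4,0],"grip": 5},
  {"turn": [0,0,0],"translation": [4.4,-0.5,0],"grip": 5},
  {"turn": [0,0,0],"translation": [5.6,-0.6,0],"grip": 5},
  {"turn": [0,0,0],"translation": [6.7,-0.7,0],"grip": 5},
  {"turn": [0,0,0],"translation": [7.9,-0.7,0],"grip": 5},
  {"turn": [0,0,0],"translation": [9,-0.7,0],"grip": 5},
  {"turn": [0,0,0],"translation": [10.2,-0.8,0],"grip": 5},
  {"turn": [0,0,0],"translation": [11.3,-0.7,0],"grip": 5},
])

```text
time: 45.45
tool_pos: [0.558, 0.021, 0.1139]
tcp_rot: [[0.999, -0.051, -0.001], [-0.051, -0.999, -0.002], [-0.001, 0.002, -1.0]]
wrist_force: [-2.6, 2.2, 2.1]
grip_width: 0.192
```

```bash
python3 nx.py 86 76
```

```text
t=45.45 ang=85.9 r=60.1 z=113.9 Ft=2.72 Fr=1.97 Fz=2.1 grip=16.4 j6=69
turn [0.1 0.  0.1]
[0.9, 0.1, -0.1]
[1.9, 0.2, -0.1]
[3.0, 0.2, -0.1]
[4.0, 0.3, -0.1]
[5.1, 0.4, -0.1]
[6.1, 0.5, -0.1]
[7.2, 0.7, -0.1]
[8.2, 0.8, -0.1]
[9.2, 1.0, -0.1]
[10.3, 1.2, -0.1]
```

```bash
python3 nx.py 86 98
```

```text
t=45.45 ang=85.9 r=60.1 z=113.9 Ft=2.72 Fr=1.97 Fz=2.1 grip=16.4 j6=69
turn [0.1 0.  0.1]
[-1.4, 0.1, -0.1]
[-2.7, 0.1, -0.1]
[-3.9, 0.1, -0.1]
[-5.2, 0.2, -0.1]
[-6.4, 0.3, -0.1]
[-7.7, 0.4, -0.1]
[-8.9, 0.6, -0.1]
[-10.2, 0.7, -0.1]
[-11.4, 0.9, -0.1]
[-12.6, 1.2, -0.1]
```

Emit:
send_rows([
  {"turn": [0,0,0],"translation": [-1.4,0,0],"grip": 5},
  {"turn": [0,0,0],"translation": [-2.7,0,0],"grip": 5},
  {"turn": [0,0,0],"translation": [-3.9,0,0],"grip": 5},
  {"turn": [0,0,0],"translation": [-5.2,0.1,0],"grip": 5},
  {"turn": [0,0,0],"translation": [-6.4,0.2,0],"grip": 5},
  {"turn": [0,0,0],"translation": [-7.7,0.3,0],"grip": 5},
  {"turn": [0,0,0],"translation": [-8.9,0.5,0],"grip": 5},
  {"turn": [0,0,0],"translation": [-10.2,0.6,0],"grip": 5},
  {"turn": [0,0,0],"translation": [-11.4,0.8,0],"grip": 5},
  {"turn": [0,0,0],"translation": [-12.6,1.1,0],"grip": 5},
])

```text
time: 46.7
tool_pos: [0.5477, 0.0209, 0.114]
tcp_rot: [[0.999, -0.051, 0.004], [-0.051, -0.999, -0.001], [0.004, 0.001, -1.0]]
wrist_force: [7.4, -0.2, -6.4]
grip_width: 0.192
```

```bash
python3 nx.py 98 108
```

```text
t=46.70 ang=95.7 r=60.1 z=114.0 Ft=-7.31 Fr=-0.89 Fz=-6.4 grip=16.4 j6=68
turn [ 0.  -0.2  0.1]
[-3.4, 0.8, -0.0]
[-4.4, 1.0, -0.0]
[-5.4, 1.2, -0.1]
[-6.4, 1.5, -0.1]
[-7.4, 1.8, -0.1]
[-8.4, 2.1, -0.1]
[-9.4, 2.4, -0.1]
[-10.4, 2.7, -0.1]
[-11.4, 3.0, -0.1]
[-12.4, 3.4, -0.1]
```

Emit:
send_rows([
  {"turn": [0,-0.1,0],"translation": [-3.4,0.7,0],"grip": 5},
  {"turn": [0,-0.1,0],"translation": [-4.4,0.9,0],"grip": 5},
  {"turn": [0,-0.1,0],"translation": [-5.4,1.1,0],"grip": 5},
  {"turn": [0,-0.1,0],"translation": [-6.4,1.4,0],"grip": 5},
  {"turn": [0,-0.1,0],"translation": [-7.4,1.7,0],"grip": 5},
  {"turn": [0,-0.1,0],"translation": [-8.4,2,0],"grip": 5},
  {"turn": [0,-0.1,0],"translation": [-9.4,2.3,0],"grip": 5},
  {"turn": [0,-0.1,0],"translation": [-10.4,2.6,0],"grip": 5},
  {"turn": [0,-0.1,0],"translation": [-11.4,2.9,0],"grip": 5},
  {"turn": [0,-0.1,0],"translation": [-12.4,3.3,0],"grip": 5},
])

```text
time: 47.95
tool_pos: [0.5371, 0.0189, 0.114]
tcp_rot: [[0.999, -0.05, 0.007], [-0.05, -0.999, 0.0], [0.007, -0.0, -1.0]]
wrist_force: [6.6, 2.3, -5.7]
grip_width: 0.192
```

```bash
python3 nx.py 108 118
```

```text
t=47.95 ang=106.0 r=60.1 z=114.0 Ft=-7.01 Fr=0.41 Fz=-5.7 grip=16.4 j6=68
turn [-0.  -0.4  0.1]
[-2.9, 1.2, -0.0]
[-3.9, 1.6, -0.0]
[-4.8, 2.0, -0.0]
[-5.8, 2.4, -0.0]
[-6.7, 2.9, -0.1]
[-7.7, 3.4, -0.1]
[-8.6, 3.8, -0.1]
[-9.5, 4.3, -0.1]
[-10.4, 4.9, -0.1]
[-11.3, 5.4, -0.1]
```

Emit:
send_rows([
  {"turn": [0,-0.4,0],"translation": [-2.9,1.2,0],"grip": 5},
  {"turn": [0,-0.4,0],"translation": [-3.9,1.6,0],"grip": 5},
  {"turn": [0,-0.4,0],"translation": [-4.8,2,0],"grip": 5},
  {"turn": [0,-0.4,0],"translation": [-5.8,2.4,0],"grip": 5},
  {"turn": [0,-0.4,0],"translation": [-6.7,2.9,0],"grip": 5},
  {"turn": [0,-0.4,0],"translation": [-7.7,3.4,0],"grip": 5},
  {"turn": [0,-0.4,0],"translation": [-8.6,3.8,0],"grip": 5},
  {"turn": [0,-0.4,0],"translation": [-9.5,4.3,0],"grip": 5},
  {"turn": [0,-0.4,0],"translation": [-10.4,4.9,0],"grip": 5},
  {"turn": [0,-0.4,0],"translation": [-11.3,5.4,0],"grip": 5},
])

```text
time: 49.2
tool_pos: [0.5265, 0.0146, 0.1139]
tcp_rot: [[0.999, -0.05, 0.002], [-0.05, -0.999, 0.001], [0.002, -0.001, -1.0]]
wrist_force: [2.7, 2.6, -3.3]
grip_width: 0.189
```

```bash
python3 nx.py 118 127
```

```text
t=49.20 ang=117.0 r=60.1 z=113.9 Ft=-3.60 Fr=1.03 Fz=-3.3 grip=16.1 j6=69
turn [-0.1 -0.1  0.1]
[-1.7, 1.1, -0.1]
[-2.5, 1.6, -0.1]
[-3.3, 2.1, -0.1]
[-4.1, 2.6, -0.1]
[-4.8, 3.2, -0.1]
[-5.6, 3.7, -0.1]
[-6.4, 4.3, -0.1]
[-7.1, 4.9, -0.1]
[-7.8, 5.4, -0.1]
[-8.6, 6.0, -0.1]
```

```bash
python3 nx.py 116 109.5
```

```text
t=49.20 ang=117.0 r=60.1 z=113.9 Ft=-3.60 Fr=1.03 Fz=-3.3 grip=16.1 j6=69
turn [-0.1 -0.1  0.1]
[1.5, -0.8, -0.1]
[2.1, -1.1, -0.1]
[2.7, -1.4, -0.1]
[3.3, -1.7, -0.1]
[3.9, -2.0, -0.1]
[4.6, -2.3, -0.1]
[5.2, -2.6, -0.1]
[5.8, -2.9, -0.1]
[6.4, -3.1, -0.1]
[7.1, -3.4, -0.1]
```

Emit:
send_rows([
  {"turn": [0,0,0],"translation": [1.5,-0.8,0],"grip": 5},
  {"turn": [0,0,0],"translation": [2.1,-1.1,0],"grip": 5},
  {"turn": [0,0,0],"translation": [2.7,-1.4,0],"grip": 5},
  {"turn": [0,0,0],"translation": [3.3,-1.7,0],"grip": 5},
  {"turn": [0,0,0],"translation": [3.9,-2,0],"grip": 5},
  {"turn": [0,0,0],"translation": [4.6,-2.3,0],"grip": 5},
  {"turn": [0,0,0],"translation": [5.2,-2.6,0],"grip": 5},
  {"turn": [0,0,0],"translation": [5.8,-2.9,0],"grip": 5},
  {"turn": [0,0,0],"translation": [6.4,-3.1,0],"grip": 5},
  {"turn": [0,0,0],"translation": [7.1,-3.4,0],"grip": 5},
])

```text
time: 50.45
tool_pos: [0.5313, 0.0168, 0.1138]
tcp_rot: [[0.999, -0.05, -0.003], [-0.05, -0.999, -0.0], [-0.003, 0.0, -1.0]]
wrist_force: [-6.7, -0.2, 6.1]
grip_width: 0.189
```

```bash
python3 nx.py; python3 - <<'E'
from h import *
im=arm.get_image("wrist"); cv2.imwrite("pics/w4.png",im)
E
```

```text
t=50.45 ang=111.9 r=60.0 z=113.8 Ft=6.31 Fr=2.34 Fz=6.1 grip=16.1 j6=68
```

View pics/w4.png

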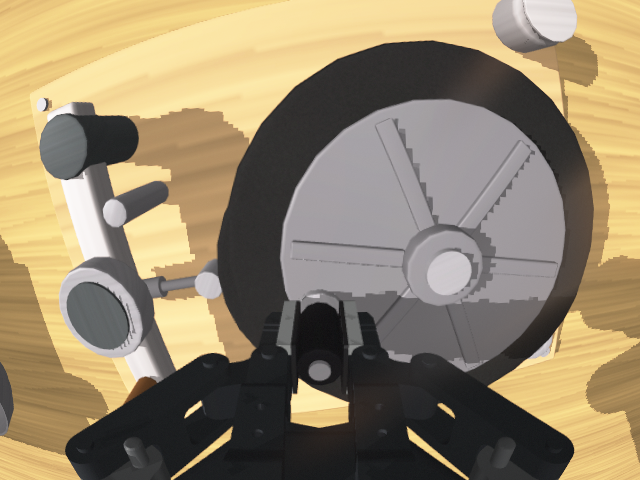

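Emit:
send_rows([
  {"turn": [0,0,0],"translation": [1.6,-0.7,0],"grip": 5},
  {"turn": [0,0,0],"translation": [2.3,-1,0],"grip": 5},
  {"turn": [0,0,0],"translation": [2.9,-1.2,0],"grip": 5},
  {"turn": [0,0,0],"translation": [3.3,-1.3,0],"grip": 5},
  {"turn": [0,0,0],"translation": [3.3,-1.3,0],"grip": 5},
  {"turn": [0,0,0],"translation": [2.2,-0.8,0],"grip": 5},
  {"turn": [0,0,0],"translation": [2,-0.8,0],"grip": 5},
  {"turn": [0,0,0],"translation": [2,-0.8,0],"grip": 35},
  {"turn": [0,0,0],"translation": [2,-0.8,0],"grip": 40},
  {"turn": [0,0,0],"translation": [2,-0.8,0],"grip": 40},
])

```text
time: 51.75
tool_pos: [0.5339, 0.0175, 0.1139]
tcp_rot: [[0.999, -0.05, -0.003], [-0.05, -0.999, -0.0], [-0.003, 0.0, -1.0]]
wrist_force: [-0.5, 0.2, 0.0]
grip_width: 0.468
```

```bash
python3 nx.py
```

```text
t=51.75 ang=109.4 r=59.8 z=113.9 Ft=0.41 Fr=0.31 Fz=0.0 grip=40.0 j6=68
```

Released. Next: straight up, then back out to -x so the top camera has a clear view.

Emit:
send_rows([
  {"turn": [0,0,0],"translation": [0,0,-15],"grip": 40},
  {"turn": [0,0,0],"translation": [0,0,-35],"grip": 40},
  {"turn": [0,0,0],"translation": [0,0,-60],"grip": 40},
  {"turn": [0,0,0],"translation": [0,0,-85],"grip": 40},
  {"turn": [0,0,0],"translation": [-30,0,-95],"grip": 40},
  {"turn": [0,0,0],"translation": [-70,0,-100],"grip": 40},
  {"turn": [0,0,0],"translation": [-110,0,-100],"grip": 40},
  {"turn": [0,0,0],"translation": [-150,0,-100],"grip": 40},
  {"turn": [0,0,0],"translation": [-185,0,-100],"grip": 40},
  {"turn": [0,0,0],"translation": [-200,0,-100],"grip": 40},
])

```text
time: 53.0
tool_pos: [0.3335, 0.0276, 0.2156]
tcp_rot: [[0.999, -0.05, -0.0], [-0.05, -0.999, 0.001], [-0.0, -0.001, -1.0]]
wrist_force: [0.1, 0.8, -0.3]
grip_width: 0.467
```

```bash
python3 - <<'E'
from h import *
np.set_printoptions(precision=1,suppress=True,linewidth=150)
im=arm.get_image("top"); cv2.imwrite("pics/t5.png",cv2.resize(im[160:370,190:490],None,fx=2.6,fy=2.6,interpolation=cv2.INTER_CUBIC))
print(profile([.5507,-.0389])); print(find("knob_mid","top"),find("handle","top"),find("axle","top"))
arm.get_image("scene");print(find("knob_mid","scene"),find("handle","scene"))
print(arm.observe()["time"])
E
```

```text
[-2.6 -2.1 -1.3 -1.8 -2.1 -0.8  0.6 -1.7  1.1  4.5  5.1  3.6  1.4 -1.4 -2.1 -1.6 -3.  -3.5 -2.1 -1.9 -4.8 -4.  -3.5 -2.2 -1.1 -1.5 -3.8 -3.3 -2.4
 -2.7 -3.3 -3.8 -3.1 -2.4 -2.6 -2. ]
[(0.49, array([0.5, 0. , 0.1]))] [(0.56, array([0.5, 0.1, 0.1]))] [(0.72, array([ 0.6, -0. ,  0.1])), (0.46, array([ 0.6,  0.1, -0. ]))]
[(0.81, array([0.5, 0. , 0.1]))] [(0.61, array([0.5, 0.1, 0.1]))]
53.4
```

View pics/t5.png

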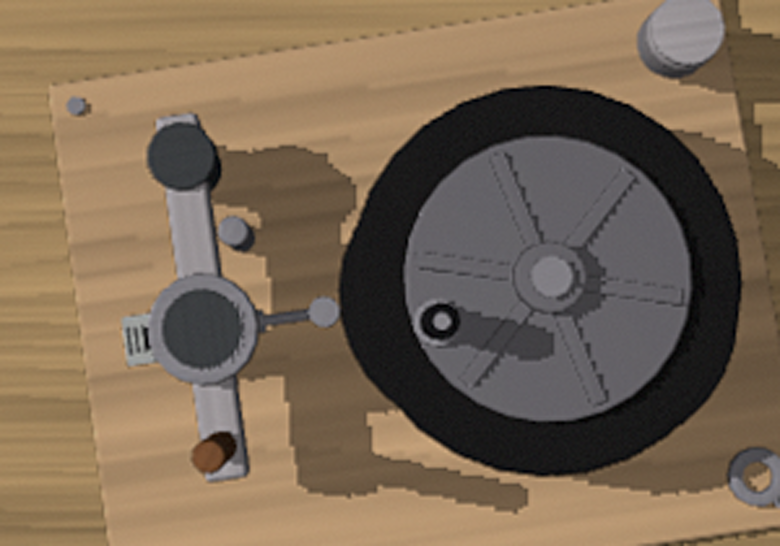

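```bash
cat > edge.py <<'E'
from h import *
np.set_printoptions(precision=1,suppress=True,linewidth=170)
def prof(im,cam,ax):
    g=cv2.GaussianBlur(im.max(axis=2).astype(np.float32),(0,0),.6)
    a=np.radians(np.arange(0,360,2)); rr=np.arange(.088,.118,.0002); best=[]
    for z in (.04,.08):
        P=np.stack([np.c_[ax[0]+r*np.cos(a),ax[1]+r*np.sin(a),0*a+z] for r in rr])
        uv=proj(cam,P.reshape(-1,3)).astype(np.float32).reshape(len(rr),len(a),2)
        v=cv2.remap(g,uv[...,0],uv[...,1],1)
        dark=v<46
        first=np.argmax(~dark,axis=0); best.append(rr[first]*1e3)
    b=np.min(best,axis=0) # outermost edge binds: the z for which it reads smaller radius
    return np.degrees(a),b
def fit(a,b,g0):
    w=lambda x:(x+180)%360-180
    bump=lambda c,wd:np.where(abs(w(a-c))<wd/2,.5+.5*np.cos(2*np.pi*w(a-c)/wd),0)
    mod=lambda v:v[0]+v[1]*np.cos(np.radians(a))+v[2]*np.sin(np.radians(a))+6*bump(v[3],55)+2*bump(v[4],35)
    best=min((least_squares(lambda v:mod(v)-b,[100,0,0,c1,c2],loss="soft_l1",f_scale=.5) for c1 in (g0-8,g0,g0+8) for c2 in range(0,360,20)),key=lambda r:r.cost)
    return best.x,best.cost,mod(best.x)
ax=[.5507,-.0389]
now=arm.get_image("top")
for im,cam,g0 in [(cv2.imread("pics/top0.png"),"top",150),(cv2.imread("pics/scene0.png"),"scene",150),(now,"top",100),(arm.get_image("scene"),"scene",100)]:
    a,b=prof(im,cam,ax); x,c,m=fit(a,b,g0); print(cam,x,round(c,1)); print((b-x[0]-x[1]*np.cos(np.radians(a))-x[2]*np.sin(np.radians(a)))[::3])
E
python3 edge.py; cat log.txt | tail -3
```

```text
top [ 97.8   0.8   0.5 150.2 289.1] 12.4
[-0.  -0.3  0.1 -0.1  0.  -0.4  0.2 -0.2  0.2 -0.3  0.3 -0.4  0.  -0.3  0.3 -0.2 -0.5 -0.2  0.1  0.2 -0.1  1.   2.9  4.4  5.1  6.   5.1  4.1  3.   0.9 -0.1 -0.2 -0.2
 -0.1 -0.1 -0.5 -0.1 -0.3  0.1 -0.3  0.2 -0.4 -0.1 -0.1 -0.  -0.1  1.   1.9  2.1  2.   1.7  0.2  0.1  0.6 -0.3 -0.  -0.1 -0.2 -0.3 -0.3]
scene [ 91.9   4.2  -0.5  89.5 -64. ] 193.9
[-8.1 -8.1 -8.  -7.8 -7.6 -7.3 -7.1 -6.7 -6.4  1.4  2.   2.4  3.8  3.7  4.3  6.   6.   0.6  5.3  4.3  5.2  6.2 -0.7 -0.4 -0.2 -0.   0.1  0.3  0.3  0.3  0.3  0.2  0.1
 -0.  -0.2 -0.5 -0.8 -1.1 -1.4 -1.8 -2.2 -2.6 -3.1 -3.5 -4.   0.6  1.6  2.3  3.5  3.9  4.1  2.6  1.9  1.8  0.6  1.2  0.2  0.7  0.4 -8.2]
top [ 97.8   0.8   0.6 100.  239.3] 19.0
[ 0.3 -0.3  0.2 -0.6  0.3 -0.5  0.1 -0.5 -0.1 -0.4 -0.  -0.6 -0.1  1.8  4.2  5.3  5.8  5.9  5.8  4.5  2.8  0.7 -0.8  0.1 -0.7 -0.4 -0.5 -0.6 -0.8 -0.7 -0.6 -0.1 -0.1
 -0.4 -0.  -0.4  0.2  0.6  1.2  2.   2.3  1.9  1.   0.2  0.1  0.  -0.3  0.2 -0.1  0.4 -0.1  0.   0.1  0.6 -0.3 -0.2 -0.1 -0.2 -0.3 -0.4]
scene [92.5  4.6  1.  93.5 98.9] 205.0
[-9.1 -9.2 -9.2 -9.2 -1.3 -9.  -8.8 -8.6 -8.3 -0.4  0.2  0.7  1.8  3.   5.9  8.5 10.8 10.1  9.   6.7  3.6  2.   1.7 -1.7 -1.3 -1.  -0.7 -0.4 -0.2  0.   0.1  0.2  0.2
  0.2  0.1  0.  -0.2 -0.4 -0.7 -1.  -1.3 -1.7 -2.1 -2.5 -3.   1.7  1.6  1.7  1.8  2.2  3.1  3.2  2.4  2.   0.6  0.6  0.1  0.  -0.4 -9. ]
49.20 117.0 -3.60 1.03
50.45 111.9 6.31 2.34
51.75 109.4 0.41 0.31
```

```bash
python3 - <<'E'
from h import *
c=arm.get_calibration("top"); f=240/np.tan(np.radians(c["vertical_fov"]/2)); A=np.array(c["attitude"]); e=np.array(c["eye"])
def un(u,v,z):
    d=A@np.array([(u-c["cx"])/f,(v-c["cy"])/f,1]); return (e+d*(z-e[2])/d[2])[:2]
cr=lambda x,y:(190+x/2.6-.3,160+y/2.6-.3)
ang=lambda v:np.degrees(np.arctan2(v[1],v[0]))
axle=un(*cr(552,277),.102); print("axle",axle)
for z in (.06,.07,.08): r=un(*cr(323.5,312),z); print("roller",z,r,ang(r-axle),ang(r-np.array([.5515,-.0383])))
# board edges at z=.012
p=[un(*cr(50,87),.012),un(*cr(640,0),.012)]; print("top edge ang",ang(p[0]-p[1])) 
p=[un(*cr(50,87),.012),un(*cr(107,546),.012)]; print("left edge ang-90 =stand y?",ang(p[0]-p[1])+90)
p=[un(209,193,.012),un(465,155,.012)];print("top0 edge",ang(p[0]-p[1]))
p=[un(209,193,.012),un(237,398,.012)];print("top0 left",ang(p[0]-p[1])+90)
p=[un(237,398,.012),un(503,361,.012)];print("top0 bottom",ang(p[0]-p[1]))
for t in ["contact_point","gauge","scale"]:
  print(t,[d[1] for d in find(t,"top")])
E
```

```text
axle [ 0.55138862 -0.03909027]
roller 0.06 [0.53706559 0.07393416] 97.22231579484624 97.32856912224261
roller 0.07 [0.53686767 0.0737346 ] 97.33384930051379 97.44102471508195
roller 0.08 [0.53666974 0.07353504] 97.44572189877748 97.55382370672197
top edge ang 97.22658218600863
left edge ang-90 =stand y? 96.92049586108979
top0 edge 97.2819170446272
top0 left 97.61088403831894
top0 bottom 97.06296457089944
contact_point [array([0.5397, 0.0588, 0.0577])]
gauge [array([ 0.6192,  0.1436, -0.0043])]
scale [array([0.5279, 0.1569, 0.056 ])]
```

The sharp-edge fit puts the highest spot at 100.0° and the roller at 97.3°. The wheel is at rest near the top and the gauge is home, but there is time to take out the remaining 2.7°.

Emit:
send_rows([
  {"turn": [0,0,0],"translation": [35,0,0],"grip": 40},
  {"turn": [0,0,0],"translation": [80,0,0],"grip": 40},
  {"turn": [0,0,0],"translation": [125,0,0],"grip": 40},
  {"turn": [0,0,0],"translation": [165,0,0],"grip": 40},
  {"turn": [0,0,0],"translation": [192,0,0],"grip": 40},
  {"turn": [0,0,0],"translation": [200,0,5],"grip": 40},
  {"turn": [0,0,0],"translation": [200,0,20],"grip": 40},
  {"turn": [0,0,0],"translation": [200,0,35],"grip": 40},
  {"turn": [0,0,0],"translation": [200,0,50],"grip": 40},
  {"turn": [0,0,0],"translation": [200,0,60],"grip": 40},
])

```text
time: 54.9
tool_pos: [0.5333, 0.0174, 0.1525]
tcp_rot: [[0.999, -0.05, -0.004], [-0.05, -0.999, -0.001], [-0.004, 0.001, -1.0]]
wrist_force: [0.2, -0.9, -0.0]
grip_width: 0.466
```

```bash
python3 -c "
from h import *
print(totool([.5339,.0175,.114]),arm.observe()['time'])"
```

```text
[ 0.7 -0.2 38.5] 54.9
```

Emit:
send_rows([
  {"turn": [0,0.2,0],"translation": [0.7,0,12],"grip": 40},
  {"turn": [0,0.2,0],"translation": [0.7,0,26],"grip": 40},
  {"turn": [0,0.2,0],"translation": [0.7,0,36],"grip": 40},
  {"turn": [0,0.2,0],"translation": [0.7,0,38.5],"grip": 40},
  {"turn": [0,0.2,0],"translation": [0.7,0,38.5],"grip": 28},
  {"turn": [0,0.2,0],"translation": [0.7,0,38.5],"grip": 20},
  {"turn": [0,0.2,0],"translation": [0.7,0,38.5],"grip": 10},
  {"turn": [0,0.2,0],"translation": [0.7,0,38.5],"grip": 5},
  {"turn": [0,0.2,0],"translation": [0.7,0,38.5],"grip": 5},
  {"turn": [0,0.2,0],"translation": [0.7,0,38.5],"grip": 5},
])

```text
time: 56.15
tool_pos: [0.5342, 0.0173, 0.1147]
tcp_rot: [[0.999, -0.05, 0.001], [-0.05, -0.999, -0.001], [0.001, 0.001, -1.0]]
wrist_force: [-1.3, -1.6, 5.6]
grip_width: 0.192
```

```bash
python3 nx.py
```

```text
t=56.15 ang=109.1 r=59.4 z=114.7 Ft=1.78 Fr=-1.11 Fz=5.6 grip=16.4 j6=68
```

Emit:
send_rows([
  {"turn": [0,0,0],"translation": [0.8,-0.3,0],"grip": 5},
  {"turn": [0,0,0],"translation": [1.6,-0.6,0],"grip": 5},
  {"turn": [0,0,0],"translation": [2.4,-0.9,0],"grip": 5},
  {"turn": [0,0,0],"translation": [3.1,-1.1,0],"grip": 5},
  {"turn": [0,0,0],"translation": [3.6,-1.3,0],"grip": 5},
  {"turn": [0,0,0],"translation": [3.8,-1.3,0],"grip": 5},
  {"turn": [0,0,0],"translation": [3.8,-1.3,0],"grip": 5},
  {"turn": [0,0,0],"translation": [3.8,-1.3,0],"grip": 5},
  {"turn": [0,0,0],"translation": [3.8,-1.3,0],"grip": 5},
  {"turn": [0,0,0],"translation": [3.8,-1.3,0],"grip": 5},
])

```text
time: 57.4
tool_pos: [0.5366, 0.018, 0.1146]
tcp_rot: [[0.999, -0.05, -0.002], [-0.05, -0.999, -0.001], [-0.002, 0.002, -1.0]]
wrist_force: [-6.1, -1.1, 7.8]
grip_width: 0.193
```

```bash
python3 nx.py
```

```text
t=57.40 ang=106.7 r=59.4 z=114.6 Ft=6.17 Fr=0.67 Fz=7.8 grip=16.5 j6=68
```

Emit:
send_rows([
  {"turn": [0,0,0],"translation": [0,0,0],"grip": 5},
  {"turn": [0,0,0],"translation": [0,0,0],"grip": 5},
  {"turn": [0,0,0],"translation": [0,0,0],"grip": 30},
  {"turn": [0,0,0],"translation": [0,0,0],"grip": 40},
  {"turn": [0,0,0],"translation": [0,0,0],"grip": 40},
  {"turn": [0,0,0],"translation": [0,0,-12],"grip": 40},
  {"turn": [0,0,0],"translation": [0,0,-30],"grip": 40},
  {"turn": [0,0,0],"translation": [0,0,-55],"grip": 40},
  {"turn": [0,0,0],"translation": [0,0,-80],"grip": 40},
  {"turn": [0,0,0],"translation": [0,0,-100],"grip": 40},
])

```text
time: 58.65
tool_pos: [0.5372, 0.0182, 0.2168]
tcp_rot: [[0.999, -0.05, -0.0], [-0.05, -0.999, -0.001], [-0.0, 0.001, -1.0]]
wrist_force: [-0.3, -0.3, 0.0]
grip_width: 0.47
```

Emit:
send_rows([
  {"turn": [0,0,0],"translation": [-30,0,0],"grip": 40},
  {"turn": [0,0,0],"translation": [-60,0,0],"grip": 40},
  {"turn": [0,0,0],"translation": [-90,0,0],"grip": 40},
  {"turn": [0,0,0],"translation": [-120,0,0],"grip": 40},
  {"turn": [0,0,0],"translation": [-150,0,0],"grip": 40},
  {"turn": [0,0,0],"translation": [-180,0,0],"grip": 40},
  {"turn": [0,0,0],"translation": [-200,0,0],"grip": 40},
  {"turn": [0,0,0],"translation": [-200,0,0],"grip": 40},
  {"turn": [0,0,0],"translation": [-200,0,0],"grip": 40},
  {"turn": [0,0,0],"translation": [-200,0,0],"grip": 40},
])

```text
time: 59.9
tool_pos: [0.3381, 0.0283, 0.2169]
tcp_rot: [[0.999, -0.051, -0.0], [-0.051, -0.999, -0.001], [-0.0, 0.001, -1.0]]
wrist_force: [-0.0, 0.0, -0.0]
grip_width: 0.464
```

```bash
sed -i 's/^for im,cam,g0.*/for im,cam,g0 in [(now,"top",98)]:/' edge.py; echo 'print(find("handle","top"),arm.observe()["time"],arm.observe()["wrist_force"]);cv2.imwrite("pics/t6.png",cv2.resize(now[160:370,190:490],None,fx=2.6,fy=2.6,interpolation=2))' >> edge.py; python3 edge.py
```

```text
top [ 97.8   0.8   0.7  97.8 236.7] 17.9
[-0.1 -0.1  0.  -0.2 -0.1 -0.3 -0.1 -0.3 -0.1 -0.5 -0.  -0.6  0.5  2.6  4.4  5.7  6.   5.7  5.   4.3  2.   0.1 -0.6 -0.4 -0.7 -0.4 -0.5 -0.  -0.7 -0.2 -0.6 -0.1 -0.1
 -0.   0.  -0.1 -0.1  0.7  1.6  2.   2.4  1.3  0.3  0.   0.1  0.1 -0.2  0.1 -0.2  0.1 -0.1  0.2  0.1  0.6 -0.3 -0.  -0.1 -0.2 -0.5  0. ]
[(0.86, array([0.5, 0.1, 0.1]))] 60.0 [-0.4 -0.8  0.9]
```

View pics/t6.png

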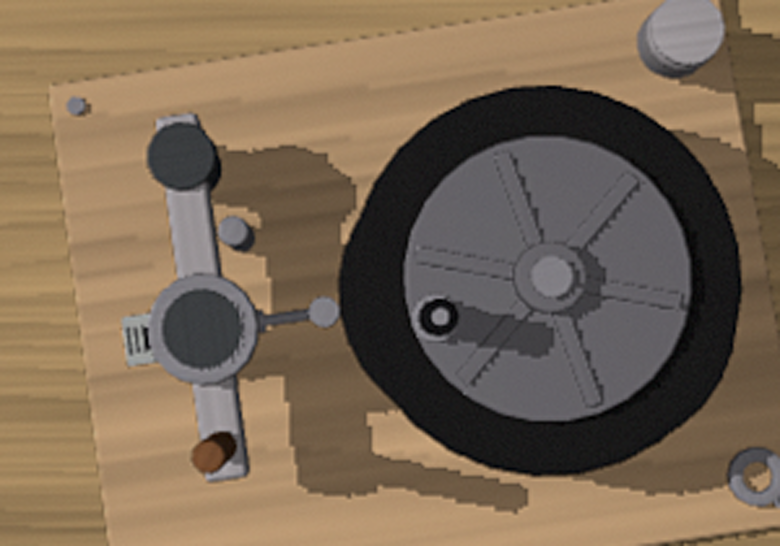

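The highest spot is at 97.8° and the roller at 97.3°. The gauge bar hasn't moved from home at the stop post (236,233), so I'm handing the job in.

```bash
python3 -c "
from bench import arm
print(arm.job_done(), arm.observe()['time'])"
```

```text
the job is handed in; nothing more can be done
the job is handed in; nothing more can be done
```

The job is done and handed in at about 60 s on the robot clock. The highest spot of the tyre is under the roller, the gauge is home, and the arm is clear of everything.

- **Gauge:** I pushed it in from the outer side of the handle with closed fingers. At the end the force rose from 17 to 21 N while the handle moved only 0.1 mm, so I took it as home on the stop. The later pictures show the bar still at the stop post.
- **Wheel:** I turned it by the knob through a full turn and then over the highest spot in both directions to feel the top. A radial fit of the tyre edge in the top camera picture gave the same bump and also showed the lower swelling, about 139° away.
- **Final check:** After release, the highest spot was at 97.8° and the roller at 97.3°. The wheel was at rest.
- **Disagreement:** The feel put the top about 2 to 3° away from where the camera fit put it. I trusted the camera fit and made a last correction of 2.4°. The edge fit on the scene camera pictures failed because of shadows, so I did not use it.

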